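# Gate check and lockout on a specimen cage

## Task

Check the three mesh gates of the specimen cage one at a time, from left to right as seen from the robot: shut the gate fully, then swing it open as far as it will go. Leave the two gates that run freely standing wide open, and lock out the one that binds part way: shut it fully again, fetch the lockout plate from under the low plywood rack and gently lower it over the two studs in front of that gate until it lies flat on the deck. Do not shove or knock over the jar, cup, bottle, tray, brush and shells.

Things in the scene. Friction and masses are not known exactly. Their poses are not given: they have to be found in the camera images.
- cage: fixed specimen cage; origin on the table, z up, x away from the robot, y along the row of gates to the left (seen from the robot). Plywood deck 18 mm thick, from x = -125 to 155 mm, y = +-235 mm. Gates stand on the line x = -40 mm; behind them three open-topped cells 140 mm wide, mesh walls at most 70 mm high over the deck, things in them at most 100 mm
- rack: fixed low plywood rack: board 140 mm wide, 12 mm thick, underside 130 mm over the table, on two side walls with 116 mm clear between; pots on the board reach 194 mm over the table. Origin on the table, midway between the walls, 22 mm in from the open front; x points inward (rack from x = -22 to 140 mm), so the plate is drawn out along -x
- plate: loose aluminium lockout plate, about 0.35 kg: 60 mm (x) by 180 mm (y) by 10 mm, 16 mm through holes at y = +-70 mm, upright handle at its centre. Origin at the centre of its underside, z up. Starts flat on the table, handle under the rack's board, long axis roughly along the rack's x, one end sticking out about 68 mm in front. Slides easily. Either way round fits the studs
- plate_handle (a point): point on the plate's upright flat handle, 90 mm over the plate's underside, above its centre; the handle is 14 mm thick (plate's x), 32 mm wide (plate's y), its top 106 mm over the underside
- gate_left (a joint): swing of the left mesh gate (greatest y in the cage's frame), rad: 0 shut, in line with the row; 1.57 wide open, towards the robot. Hinge at its left end: it opens clockwise seen from above. Stays where left; about 0.5 N at the knob moves it. Starts ajar, 0.2 to 0.5. One of the three gates, not always the same, binds: a hard stop between 0.65 and 0.95 rad, not visible
- gate_left_knob (a point): centre of the upright round black knob (16 mm diameter, 34 mm tall) on the left gate's free end, 85 mm from its hinge axis, 103 mm over the table; moves with the gate. Below the knob is a thin stem; the gate's frame ends 26 mm below this point
- gate_left_hinge (a point): fixed point on the vertical hinge axis of the left gate, at the height of the knob's centre; the three hinges and the three stations are each 140 mm apart along the cage's y
- station_left (a point): fixed point on the deck (18 mm over the table) midway between the two studs of the left gate, 55 mm in front of the row of gates. Studs 12 mm thick, 16 mm tall, tapered tops, 70 mm either side of here along the cage's y; four in a row, inner ones shared by neighbours. Gates swing over studs and plate, but not through the plate's handle
- gate_middle (a joint): swing of the middle mesh gate (y near 0 in the cage's frame), rad: 0 shut, in line with the row; 1.57 wide open, towards the robot. Hinge at its left end: it opens clockwise seen from above. Stays where left; about 0.5 N at the knob moves it. Starts ajar, 0.2 to 0.5. One of the three gates, not always the same, binds: a hard stop between 0.65 and 0.95 rad, not visible
- gate_middle_knob (a point): centre of the upright round black knob (16 mm diameter, 34 mm tall) on the middle gate's free end, 85 mm from its hinge axis, 103 mm over the table; moves with the gate. Below the knob is a thin stem; the gate's frame ends 26 mm below this point
- gate_middle_hinge (a point): fixed point on the vertical hinge axis of the middle gate, at the height of the knob's centre; the three hinges and the three stations are each 140 mm apart along the cage's y
- station_middle (a point): fixed point on the deck (18 mm over the table) midway between the two studs of the middle gate, 55 mm in front of the row of gates. Studs 12 mm thick, 16 mm tall, tapered tops, 70 mm either side of here along the cage's y; four in a row, inner ones shared by neighbours. Gates swing over studs and plate, but not through the plate's handle
- gate_right (a joint): swing of the right mesh gate (least y in the cage's frame), rad: 0 shut, in line with the row; 1.57 wide open, towards the robot. Hinge at its left end: it opens clockwise seen from above. Stays where left; about 0.5 N at the knob moves it. Starts ajar, 0.2 to 0.5. One of the three gates, not always the same, binds: a hard stop between 0.65 and 0.95 rad, not visible
- gate_right_knob (a point): centre of the upright round black knob (16 mm diameter, 34 mm tall) on the right gate's free end, 85 mm from its hinge axis, 103 mm over the table; moves with the gate. Below the knob is a thin stem; the gate's frame ends 26 mm below this point
- gate_right_hinge (a point): fixed point on the vertical hinge axis of the right gate, at the height of the knob's centre; the three hinges and the three stations are each 140 mm apart along the cage's y
- station_right (a point): fixed point on the deck (18 mm over the table) midway between the two studs of the right gate, 55 mm in front of the row of gates. Studs 12 mm thick, 16 mm tall, tapered tops, 70 mm either side of here along the cage's y; four in a row, inner ones shared by neighbours. Gates swing over studs and plate, but not through the plate's handle
- jar: brown glass jar with black lid, 58 mm diameter, 100 mm tall, origin at the centre of its foot; bystander in a cell
- cup: orange plastic cup, 72 mm diameter, 85 mm tall, origin at the centre of its foot; bystander in a cell
- cowrie: glossy brown cowrie shell, 82 x 52 x 50 mm, origin at the centre of its underside; bystander in a cell
- tusk: ivory-coloured curved tusk shell lying flat, 130 mm long, 24 mm thick at most, origin near its middle at table height; bystander on the table
- brush: wooden brush lying along its x, 170 mm long, up to 30 mm high, origin at its middle underneath; bystander on the table
- bottle: white plastic bottle with blue cap, 56 mm diameter, 120 mm tall, origin at the centre of its foot; bystander on the table
- tray: grey plastic sorting tray with three compartments, 60 x 150 mm, 30 mm high, origin at the centre of its underside; bystander on the table
Things that resemble listed ones, but are neither listed nor needed, are in the scene too. What is shaped like the plate but purple is not meant.

How it is judged:
By the outcome, as a careful person would: the job done as asked, in the order asked, and still so for the second after the job is handed in, with the robot touching nothing.
It also fails if it takes over 72 s, if anything falls off the work surface, if the arm or the gripper's body presses on something with over 40 N, if the wrist force passes 120 N, or if a joint passes its speed limit or range.

## Robot

A 7-joint arm with a two-finger parallel gripper is mounted at the origin on the work surface. World frame = base frame: x ahead of the robot, y to its left, z up, the work surface at z = 0. Lengths are in m, angles in rad, forces in N, time in s.
With the tool pointing down it reaches from about 0.35 to 0.9 m from the base axis. Payload 8.1 kg.
Tool frame: the origin (TCP) lies midway between the tips of the shut fingers; the grasp point (between the pads) lies ctrl.grasp_offset behind it (ctrl.grasp_offset is the distance from the TCP to the grasp point, in m); z points along the fingers, y is the direction in which the jaws open and shut (so a half turn about z gives the same grasp; the last joint's range is limited). The gripper opens to 92 mm and grips with 3 to 60 N. Pads are 19 mm wide; open, the fingers measure 130 mm over their backs; the gripper's body (75 mm by 190 mm) begins 47 mm behind the grasp point.
Start: joints at [-1.392, 0.434, 0.025, 1.573, -0.012, 1.134, -0.075], TCP at [0.174, 0.6, 0.227] pointing down, gripper open.
Joint ranges: [-2.62, 2.62], [-0.44, 2.09], [-1.27, 1.32], [0.08, 2.57], [-1.32, 4.46], [0.12, 2], [-2.74, 2.74]. Speed limits (rad/s): [2.22, 2.22, 3.01, 3.01, 3.14, 3.14, 3.14].

## Interface

Orientations are given as a rotation vector (axis times angle).
In Python, from cell import ctrl gives the robot as it stands.
- The arm moves only by the tool jog_arm, never from a script. Its arguments are lists of equal length, an entry for each row: "linear": the shift along the tool's x, y, z in mm, a list of three; "rotation": the turn, a rotation vector about the tool's x, y, z in degrees, a list of three; "hand": the closure, from -1 (fully open) to 1 (shut), so that 0 is half open. A call has 1 to 10 rows; each row shifts and turns the commanded pose from where the row before left it, along the tool's axes as they then stand; what a row does not reach is not made up. A row lasts 1/8 s, in which the tool goes at most 62.5 mm and 10.7 degrees, less where a joint would pass 70% of its speed; a pose out of reach is approached as far as the arm can. A call with a gripper value outside its range is refused whole. The fingers move at their own pace and stop on an object; "grip_force" is the grip in N (left out, the last holds). Time passes only in rows, so rows that do not move let the fingers close. It gives the time, the measured TCP pose, the force and the opening at its end, in the units of the state.
- ctrl.get_obs(): the state, without advancing time (a new reading comes with each control period).
- ctrl.camera(name): name is "scene" or "top" or "wrist"; returns (picture, depth): 420x560x3 uint8, red, green, blue; 420x560 float32, m along the optical axis (not along the pixel's ray), 0 where there is no reading.
- ctrl.camera_model(name): a dict with "fx", "fy", "cx", "cy" (pixels), "extrinsics" (4x4, takes a point from world to camera coordinates). Camera axes: x right, y down, z forward; pixel columns grow to the right and rows downward; lengths in m; the calibration is good to about 2 mm. A picture is of the moment at which its call begins: read the wrist's pose just before it. camera_model takes no time and is no camera call; for the wrist camera it gives the pose at the moment of the call.
- ctrl.close_job(): hands the job in, once; it reports no verdict.
Trained networks look in the newest picture that a camera, given by its name, has taken for a name from the list of things; names that differ only in an ending like _2 or _b are one class to them, and where a whole thing is asked for, a point or a joint stands for the part that bears it (a point fixed in the world has none). Each returns a list of dicts, best first, with "confidence" (0 to 1); they miss things now and then, are a little off and sometimes report something else, mostly with a low value. They report only what shows in the picture. A call takes as long as a camera call. They do not tell look-alikes from the thing itself.
- ctrl.search_frame(camera, target): "rect" ([left, top, right, bottom] in pixels, round what is visible of it).
- ctrl.mark_of(camera, target): "uv" ([column, row] in pixels: a listed point, or the origin of a listed thing).
The state is a dict: "t": time; "joints": joint angles; "dq": joint speeds; "joint_torque": joint torques, N m; "tool_pos": TCP position; "ee_rot": TCP orientation; "force": force on the tool from outside, world axes, zero at the start; "torque": the same for the moment, N m; "grip_width": finger opening in m.
Only numpy, scipy, OpenCV 4.12 (cv2) and the standard library are available. Lean on these libraries where they do the work, as an engineer would, in place of code of your own. Each camera call takes 0.05 s, during which the arm holds its last target.

## Working session

There is one attempt and no reset: what is moved stays moved. The work goes in short steps, Python scripts to look and compute and a tool call to move; the robot and the scene stay as the last step left them, time stands still between calls to the robot, and variables do not carry over. Pictures are saved under pics/ and viewed, and the job is handed in when it is done.

Besides the shell and the picture viewer there is one more tool, called after "Request:" by a JSON object that holds its "api" and its "payload", one argument or row to a line. jog_arm: Moves the arm, as the interface text tells. Its arguments: {"type":"object","properties":{"linear":{"type":"array","items":{"type":"array","items":{"type":"number"}}},"rotation":{"type":"array","items":{"type":"array","items":{"type":"number"}}},"hand":{"type":"array","items":{"type":"number"}},"grip_force":{"type":"number"}},"required":["linear","rotation","hand"]}

```bash
ls; mkdir -p pics
cat > h.py <<'E'
import numpy as np, cv2
from cell import ctrl
from scipy.spatial.transform import Rotation as R
def shot(cam,fn=None):
    m=ctrl.camera_model(cam); p,d=ctrl.camera(cam)
    if fn: cv2.imwrite('pics/'+fn,cv2.cvtColor(p,cv2.COLOR_RGB2BGR))
    return p,d,m
def w(m,uv,z=None,depth=None):
    E=np.array(m['extrinsics']); Rm=E[:3,:3]; t=E[:3,3]
    r=np.array([(uv[0]-m['cx'])/m['fx'],(uv[1]-m['cy'])/m['fy'],1.])
    c=-Rm.T@t; dr=Rm.T@r
    s=depth if depth is not None else (z-c[2])/dr[2]
    return c+s*dr
def px(m,P):
    E=np.array(m['extrinsics']); q=E[:3,:3]@np.asarray(P)+E[:3,3]
    return np.array([m['fx']*q[0]/q[2]+m['cx'],m['fy']*q[1]/q[2]+m['cy']])
E
python3 - <<'E'
from h import *
for c in('scene','top','wrist'):
    p,d,m=shot(c,c+'0.png'); print(c,{k:np.round(v,3).tolist() for k,v in m.items()})
o=ctrl.get_obs(); print(o,ctrl.grasp_offset)
print([x for x in dir(ctrl) if x[0]!='_'])
E
```

```text
pics
scene {'fx': 461.035, 'fy': 461.035, 'cx': 288.308, 'cy': 210.962, 'extrinsics': [[-0.182, 0.983, -0.01, 0.169], [0.848, 0.152, -0.507, -0.353], [-0.497, -0.101, -0.862, 1.513], [0.0, 0.0, 0.0, 1.0]]}
top {'fx': 382.087, 'fy': 382.087, 'cx': 282.094, 'cy': 208.516, 'extrinsics': [[0.006, -1.0, -0.003, -0.105], [-0.997, -0.006, -0.071, 0.461], [0.071, 0.004, -0.997, 0.955], [0.0, 0.0, 0.0, 1.0]]}
wrist {'fx': 367.027, 'fy': 367.027, 'cx': 282.362, 'cy': 204.624, 'extrinsics': [[0.277, 0.961, -0.002, -0.625], [0.928, -0.268, 0.259, -0.033], [0.248, -0.073, -0.966, 0.389], [0.0, 0.0, 0.0, 1.0]]}
{'t': 0.15, 'joints': array([-1.39162457,  0.43506007,  0.02502104,  1.57385266, -0.01159167,
        1.13399262, -0.07508633]), 'dq': array([-0.00017082, -0.00339544, -0.00143418, -0.00296412, -0.00011316,
        0.00011441, -0.00035649]), 'joint_torque': array([ 2.40873283e-03, -6.68253851e+01,  9.86156724e-01, -3.14695215e+01,
       -6.05226634e-02,  3.93860601e-02,  9.70094243e-05]), 'tool_pos': array([0.17375678, 0.599979  , 0.22614128]), 'ee_rot': array([-4.41284667e-01, -3.11041498e+00,  1.83401994e-03]), 'force': array([ 0.61177026, -0.46987272, -0.30235153]), 'torque': array([-0.01954625,  0.03140047, -0.00208594]), 'grip_width': 0.09194278162038289} 0.0188
['MotionError', 'camera', 'camera_model', 'close_job', 'get_obs', 'grasp_offset', 'mark_of', 'search_frame']
```

View pics/scene0.png

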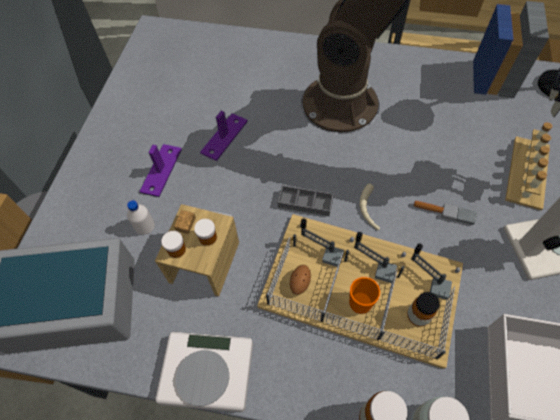

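View pics/top0.png

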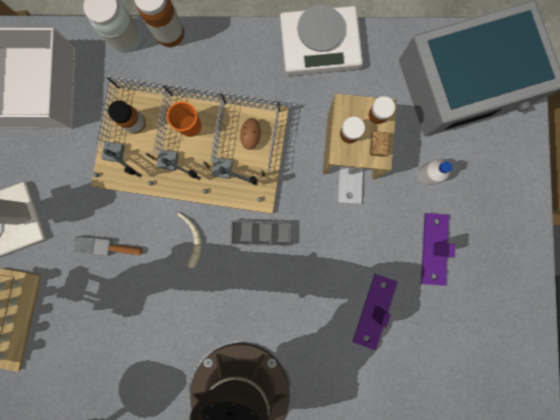

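View pics/wrist0.png

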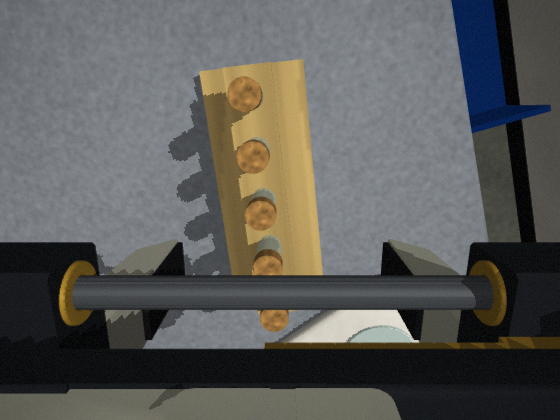

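```bash
cat > m.py <<'E'
from h import *
import json
out={}
for cam in('top','scene'):
    p,d,m=shot(cam,cam+'1.png')
    for n,z in [('gate_left_knob',.103),('gate_left_hinge',.103),('gate_middle_hinge',.103),('gate_right_hinge',.103),('gate_middle_knob',.103),('gate_right_knob',.103),('station_left',.018),('station_middle',.018),('station_right',.018),('cage',0),('rack',0),('plate',0),('plate_handle',.09),('bottle',0),('tray',0),('tusk',0)]:
        for r in ctrl.mark_of(cam,n)[:3]:
            print(cam,n,round(r['confidence'],2),np.round(r['uv'],1),np.round(w(m,r['uv'],z),4))
E
python3 m.py
python3 - <<'E'
import cv2
a=cv2.imread('pics/top1.png'); cv2.imwrite('pics/topc1.png',cv2.resize(a[70:220,80:305],None,fx=3.5,fy=3.5,interpolation=2))
a=cv2.imread('pics/scene1.png'); cv2.imwrite('pics/scc1.png',cv2.resize(a[210:360,255:470],None,fx=3.7,fy=3.7,interpolation=2))
E
```

```text
top gate_left_knob 0.49 [130.8 171.5] [0.5402 0.2511 0.103 ]
top gate_left_knob 0.28 [190.  125.2] [0.651  0.1155 0.103 ]
top gate_left_hinge 0.86 [100.4 146.7] [0.5985 0.3245 0.103 ]
top gate_middle_hinge 0.88 [160.4 161.5] [0.5642 0.1827 0.103 ]
top gate_right_hinge 0.74 [218.5 165.4] [0.5558 0.0467 0.103 ]
top gate_right_hinge 0.64 [108.4 244.4] [0.3706 0.2969 0.103 ]
top gate_middle_knob 0.56 [193.7 174.3] [0.5345 0.1041 0.103 ]
top station_left 0.8 [123.4 178.6] [0.536  0.3038 0.018 ]
top station_left 0.61 [260.8 232.8] [ 0.4001 -0.0487  0.018 ]
top station_middle 0.76 [176.8 188.7] [0.5109 0.1666 0.018 ]
top station_right 0.64 [232.6 195.3] [0.4948 0.0241 0.018 ]
top cage 0.73 [188.7 152.6] [0.6081 0.143  0.    ]
top rack 0.56 [346.5 165.7] [ 0.5759 -0.2689  0.    ]
top rack 0.31 [196.8 237.5] [0.3871 0.1169 0.    ]
top plate 0.97 [435.6 246.1] [ 0.369 -0.496  0.   ]
top plate 0.91 [373.1 307.6] [ 0.2128 -0.3343  0.    ]
top plate 0.64 [351.  169.5] [ 0.566  -0.2806  0.    ]
top plate_handle 0.89 [448.3 248.4] [ 0.3661 -0.4897  0.09  ]
top plate_handle 0.72 [354.1 162.9] [ 0.56
[... 1099 characters left out ...]
 0.0233 0.018 ]
scene cage 0.68 [362.8 284.7] [0.6162 0.1383 0.    ]
scene rack 0.71 [215.8 244.9] [ 0.5728 -0.2665  0.    ]
scene rack 0.56 [308.1 201.4] [ 0.3913 -0.0416  0.    ]
scene plate 0.68 [158.5 170.6] [ 0.3631 -0.5005  0.    ]
scene plate 0.64 [223.6 138.9] [ 0.2111 -0.3385  0.    ]
scene plate_handle 0.85 [220.1 118.5] [ 0.2075 -0.338   0.09  ]
scene plate_handle 0.69 [153.7 150.2] [ 0.3551 -0.4937  0.09  ]
scene bottle 0.75 [143.9 226. ] [ 0.5515 -0.4797  0.    ]
scene bottle 0.26 [387.2 254.8] [0.5199 0.1939 0.    ]
scene tray 0.88 [307.1 199.8] [ 0.3865 -0.0453  0.    ]
scene tray 0.34 [303.4 284.9] [ 0.6442 -0.0128  0.    ]
scene tusk 0.52 [364.7 207.5] [0.3831 0.12   0.    ]
```

View pics/topc1.png

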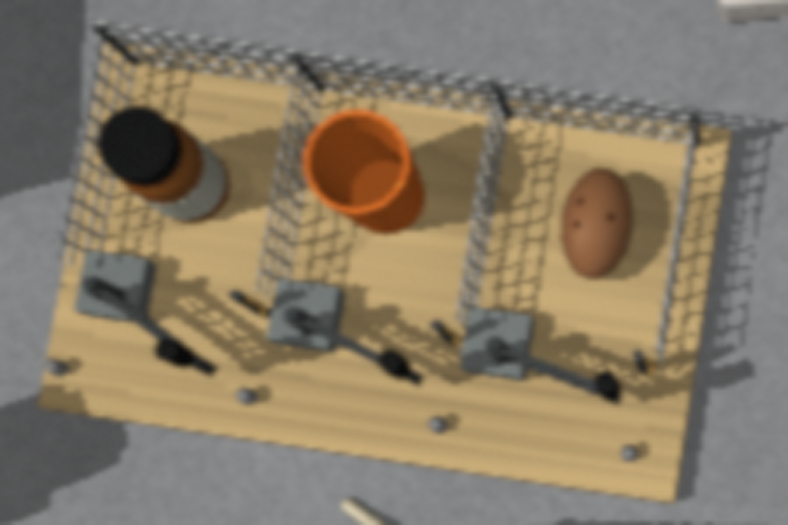

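View pics/scc1.png

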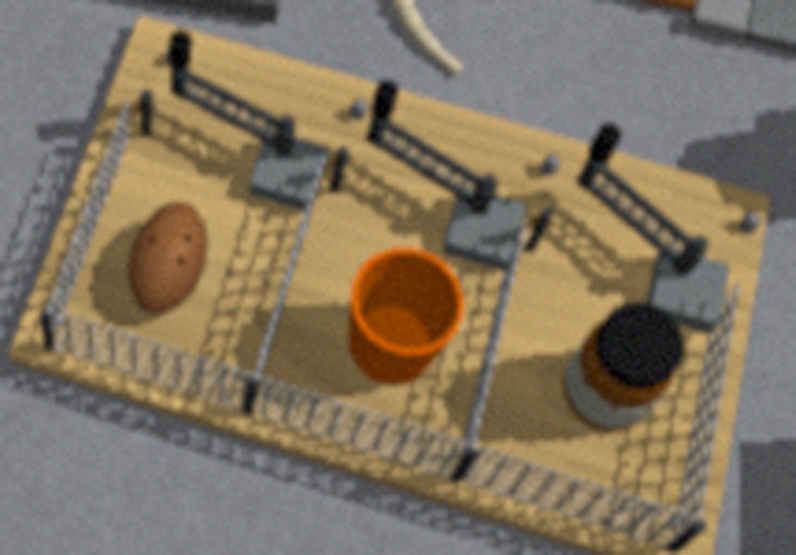

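```bash
cat > fit.py <<'E'
from h import *
from scipy.optimize import least_squares
mt=ctrl.camera_model('top'); ms=ctrl.camera_model('scene')
st=np.array([(58,367),(247,397),(437,424),(629,453)])/3.5+[80,70]
ss=np.array([(750,221),(548,164),(358,109)])/3.7+[255,210]
ys=[.21,.07,-.07,-.21]
hl=[(mt,(100.4,146.7),.14),(mt,(160.4,161.5),0),(mt,(218.5,165.4),-.14),(ms,(387.2,258.1),0),(ms,(333.3,238.8),-.14)]
# hinge posts by eye: scene crop tops (690,250),(484,190),(285,130)
he=[(ms,np.array(p)/3.7+[255,210],y) for p,y in [((690,245),.14),((484,188),0),((286,128),-.14)]]
dt=[(mt,np.array(p)/3.5+[80,70],q) for p,q in [((40,405),(-.125,.235)),((676,500),(-.125,-.235)),((733,128),(.155,-.235))]]
ds=[(ms,np.array(p)/3.7+[255,210],q) for p,q in [((138,15),(-.125,-.235)),((768,195),(-.125,.235)),((12,355),(.155,-.235))]]
def T(v,p): 
    c,s=np.cos(v[2]),np.sin(v[2]); return np.array([v[0]+c*p[0]-s*p[1],v[1]+s*p[0]+c*p[1],p[2]])
def res(v,p=0):
    r=[]
    for a,y in zip(st,ys): r+=list(px(mt,T(v,(-.095,y,.03)))-a)
    for a,y in zip(ss,ys): r+=list(px(ms,T(v,(-.095,y,.03)))-a)
    for m,a,q in dt+ds: r+=list(px(m,T(v,(*q,.018)))-a)
    for m,a,y in he: r+=list(px(m,T(v,(-.04,y+v[3],.09)))-a)
    return np.array(r)
s=least_squares(res,[.6,.14,.1,.05],loss='soft_l1')
print(s.x); print(np.round(res(s.x).reshape(-1,2),1).tolist())
v=s.x
for m,a,y in hl: print('hinge net',px(m,T(v,(-.04,y+v[3],.103)))-a)
for n,y in(('left',.14),('middle',0),('right',-.14)): print(n,'hinge',T(v,(-.04,y+v[3],.103)),'station',T(v,(-.095,y,.018)))
np.save('cage.npy',v)
E
python3 fit.py
```

```text
[ 0.60848926  0.14366803 -0.147762    0.03090807]
[[0.6, -0.8], [1.1, -1.0], [1.6, -0.2], [1.7, -0.0], [-1.8, -0.1], [-1.3, -0.7], [-2.0, -1.1], [-3.8, -0.9], [-3.6, 0.2], [-3.0, -0.4], [2.3, 0.2], [3.3, 1.5], [0.6, 0.6], [2.1, -1.3], [0.5, -2.9], [-0.8, -3.1]]
hinge net [2.42680368 1.87215125]
hinge net [ 1.19913818 -3.9042527 ]
hinge net [2.13080069 1.25915922]
hinge net [ 0.05626352 -2.4660121 ]
hinge net [-1.4374069   0.37988912]
left hinge [0.59408706 0.31860272 0.103     ] station [0.53513595 0.29612882 0.018     ]
middle hinge [0.57347557 0.18012829 0.103     ] station [0.51452447 0.15765439 0.018     ]
right hinge [0.55286409 0.04165387 0.103     ] station [0.49391298 0.01917997 0.018     ]
```

```bash
sed -i 's/T(v,(-.095,y,.03))/T(v,(-.095,y+v[4],.03))/; s/T(v,(-.095,y,.03))/T(v,(-.095,y+v[4],.03))/; s/,.05\],loss/,.05,.01],loss/; s/T(v,(-.095,y,.018))/T(v,(-.095,y+v[4],.018))/' fit.py; python3 fit.py
```

```text
[ 0.60753837  0.13603718 -0.14373133  0.03881516  0.01183164]
[[-0.9, -0.8], [-0.3, -1.1], [0.2, -0.6], [0.3, -0.6], [-0.3, 0.1], [0.1, -0.3], [-0.6, -0.6], [-0.7, -0.1], [-0.3, 0.2], [-0.2, -0.4], [-0.6, -0.3], [0.2, 0.3], [-2.2, 0.1], [2.1, -1.5], [0.5, -2.9], [-0.8, -2.9]]
hinge net [2.36034711 2.09210803]
hinge net [ 1.17680695 -3.9191808 ]
hinge net [2.14759843 1.00753414]
hinge net [ 0.07719864 -2.4495538 ]
hinge net [-1.48112877  0.58805376]
left hinge [0.59356377 0.31873795 0.103     ] station [0.53526587 0.2999107  0.018     ]
middle hinge [0.5735106  0.18018157 0.103     ] station [0.51521269 0.16135432 0.018     ]
right hinge [0.55345742 0.04162519 0.103     ] station [0.49515952 0.02279795 0.018     ]
```

```bash
cat > fit2.py <<'E'
exec(open('fit.py').read().split("s=least")[0])
he=[(m,a,y) for m,a,y in he]
kn=[(ms,np.array(p)/3.7+[255,210],y,i) for i,(p,y) in enumerate([((604,142),.14),((385,100),0),((180,50),-.14)])]
kn+=[(mt,np.array(p)/3.5+[80,70],y,i) for i,(p,y) in enumerate([((173,349),.14),((394,365),0),((606,385),-.14)])]
def res2(v):
    r=[]
    for a,y in zip(st,ys): r+=list(px(mt,T(v,(-.095,y+v[4],.03)))-a)
    for a,y in zip(ss,ys): r+=list(px(ms,T(v,(-.095,y+v[4],.03)))-a)
    for m,a,q in dt+ds: r+=list(px(m,T(v,(*q,.018)))-a)
    for m,a,y in he: r+=list(px(m,T(v,(-.04,y+v[3],v[8])))-a)
    for m,a,y,i in kn:
        th=v[5+i]; r+=list(px(m,T(v,(-.04-.085*np.sin(th),y+v[3]-.085*np.cos(th),.103)))-a)
    return np.array(r)
s=least_squares(res2,[.6,.14,-.1,.04,.01,.4,.4,.4,.08],loss='soft_l1'); v=s.x
print(np.round(v,4)); print(np.round(res2(v).reshape(-1,2),1).tolist())
np.save('cage.npy',v)
for n,y,i in(('left',.14,0),('middle',0,1),('right',-.14,2)):
    th=v[5+i]
    print(n,'hinge',T(v,(-.04,y+v[3],.103)).round(4),'station',T(v,(-.095,y+v[4],.018)).round(4),'knob',T(v,(-.04-.085*np.sin(th),y+v[3]-.085*np.cos(th),.103)).round(4))
o=ctrl.get_obs(); Rm=R.from_rotvec(o['ee_rot']).as_matrix(); print(Rm.round(3), np.degrees(np.arctan2(Rm[1,1],Rm[0,1])))
for n,z in(('jar',.018),('cup',.018)):
    for r in ctrl.mark_of('top',n)[:1]+ctrl.mark_of('scene',n)[:1]: print(n,r['confidence'],r['uv'])
a=cv2.imread('pics/top1.png'); cv2.imwrite('pics/rk.png',cv2.resize(a[80:220,310:420],None,fx=4,fy=4,interpolation=2))
a=cv2.imread('pics/scene1.png'); cv2.imwrite('pics/rks.png',cv2.resize(a[190:300,120:260],None,fx=5,fy=5,interpolation=2))
E
python3 fit2.py
```

```text
[ 0.6068  0.1363 -0.1425  0.041   0.0118  0.5016  0.3274  0.238   0.0736]
[[-1.0, -0.4], [-0.4, -0.8], [0.1, -0.3], [0.3, -0.4], [-0.3, -0.3], [0.2, -0.6], [-0.6, -0.8], [-0.7, 0.3], [-0.3, 0.4], [-0.4, -0.2], [-0.5, -0.4], [0.2, -0.1], [-2.0, -0.0], [1.3, 1.1], [0.4, -0.2], [-0.4, 0.1], [-0.0, 0.5], [-0.2, -0.2], [-0.1, 0.0], [0.5, 1.1], [-0.0, -0.0], [0.1, 0.2]]
left hinge [0.5929 0.3212 0.103 ] station [0.5343 0.3    0.018 ] knob [0.5419 0.2532 0.103 ]
middle hinge [0.573  0.1826 0.103 ] station [0.5144 0.1615 0.018 ] knob [0.5346 0.1068 0.103 ]
right hinge [0.5532 0.044  0.103 ] station [0.4946 0.0229 0.018 ] knob [ 0.5216 -0.0349  0.103 ]
[[-0.961  0.278  0.   ]
 [ 0.278  0.961  0.   ]
 [-0.     0.    -1.   ]] 73.85080535297466
jar 0.8 [131.5, 125.0]
jar 0.94 [420.5, 315.7]
cup 0.64 [123.1, 180.8]
cup 0.73 [361.5, 302.7]
```

View pics/rk.png

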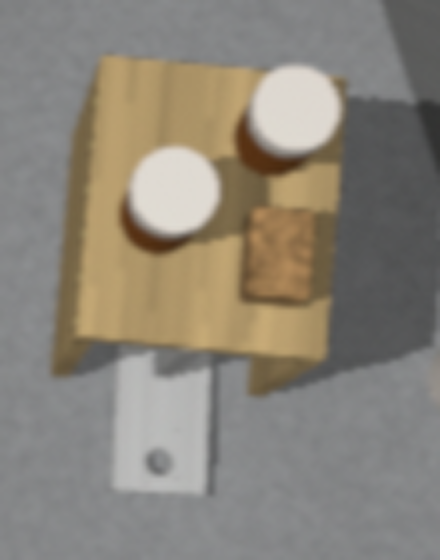

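View pics/rks.png

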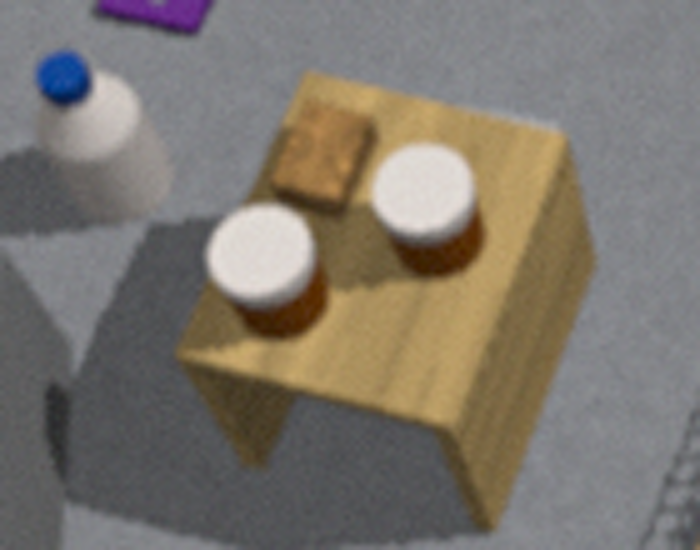

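```bash
cat >> h.py <<'E'
def pose():
    o=ctrl.get_obs(); Rm=R.from_rotvec(o['ee_rot']).as_matrix()
    return o['tool_pos'],np.degrees(np.arctan2(Rm[1,1],Rm[0,1])),Rm
def Ry(deg):
    a=np.radians(deg); y=np.array([np.cos(a),np.sin(a),0]); z=np.array([0,0,-1.]); x=np.cross(y,z)
    return np.column_stack([x,y,z])
def plan(wps,start=None):
    """wps: (x,y,z,yaw,n). prints rows"""
    p,yaw,Rm=pose()
    if start is not None: p=np.array(start[:3]); yaw=start[3]; Rm=Ry(yaw)
    cur=Rm; L=[];Q=[]
    for x,y,z,yw,n in wps:
        tgt=np.array([x,y,z]); d=(tgt-p)/n
        dr=(R.from_matrix(cur.T)*R.from_matrix(Ry(yw))).as_rotvec()/n
        for i in range(n):
            l=np.round(cur.T@d*1000,1); q=np.round(np.degrees(dr),1)
            L.append(l.tolist()); Q.append(q.tolist())
            p=p+cur@(l/1000); cur=cur@R.from_rotvec(np.radians(q)).as_matrix()
    print('linear',L); print('rot',Q); print('end',p.round(4),'maxstep',max(np.linalg.norm(l) for l in L))
def cage(): return np.load('cage.npy')
GY={'l':.14,'m':0,'r':-.14}
def C(p):
    v=cage(); c,s=np.cos(v[2]),np.sin(v[2]); return np.array([v[0]+c*p[0]-s*p[1],v[1]+s*p[0]+c*p[1],p[2]])
def gate(g,th,along=0,z=.086):
    """tool pose (x,y,z,yaw) for knob at angle th, shifted along tangent (opening +) by m"""
    v=cage(); P=C((-.04-.085*np.sin(th)-along*np.cos(th),GY[g]+v[3]-.085*np.cos(th)+along*np.sin(th),z))
    return (*P,180-np.degrees(th)+np.degrees(v[2]))
def ang(g):
    """angle of TCP about hinge"""
    p,yaw,_=pose(); v=cage(); h=C((-.04,GY[g]+v[3],0)); d=p-h; c,s=np.cos(v[2]),np.sin(v[2])
    dx,dy=c*d[0]+s*d[1],-s*d[0]+c*d[1]
    o=ctrl.get_obs(); print('t',round(o['t'],2),'th',round(np.arctan2(-dx,-dy),3),'r',round(np.hypot(dx,dy),4),'yaw',round(yaw,1),'p',p.round(4),'F',o['force'].round(1),'w',round(o['grip_width'],4))
E
python3 - <<'E'
from h import *
mt=ctrl.camera_model('top'); print('jar',w(mt,(131.5,125),.018))
plan([(.28,.36,.2,125,5),(*gate('l',.5016)[:2],.16,gate('l',.5016)[3],5)]); print(gate('l',.5016))
# plate corners in rk crop, z=.01
for q in [(112,490),(210,494),(213,355),(118,355)]: print(q,w(mt,np.array(q)/4+[310,80],.01).round(4))
print('hole',w(mt,np.array((159,461))/4+[310,80],.01).round(4))
for q in [(78,340),(327,360),(345,78),(102,57)]: print('board',w(mt,np.array(q)/4+[310,80],.142).round(4))
for n in('microscope',): pass
E
```

```text
jar [0.67550823 0.28785019 0.018     ]
linear [[-33.8, -40.3, 5.3], [-26.1, -45.6, 5.3], [-17.6, -49.5, 5.3], [-8.6, -51.8, 5.3], [0.7, -52.5, 5.3], [-30.8, -47.5, 8.0], [-27.7, -49.3, 8.0], [-24.6, -51.0, 8.0], [-21.3, -52.4, 8.0], [-18.0, -53.6, 8.0]]
rot [[0.0, 0.0, -10.2], [0.0, 0.0, -10.2], [0.0, 0.0, -10.2], [0.0, 0.0, -10.2], [0.0, 0.0, -10.2], [0.0, 0.0, -3.6], [0.0, 0.0, -3.6], [0.0, 0.0, -3.6], [0.0, 0.0, -3.6], [0.0, 0.0, -3.6]]
end [0.542  0.2532 0.1602] maxstep 57.185312799704086
(np.float64(0.5418843238275413), np.float64(0.25318457559801155), np.float64(0.086), np.float64(143.09508626294345))
(112, 490) [ 0.4788 -0.245   0.01  ]
(210, 494) [ 0.4766 -0.3076  0.01  ]
(213, 355) [ 0.5664 -0.3103  0.01  ]
(118, 355) [ 0.566  -0.2492  0.01  ]
hole [ 0.4976 -0.2752  0.01  ]
board [ 0.5509 -0.2075  0.142 ]
board [ 0.5405 -0.346   0.142 ]
board [ 0.7011 -0.3583  0.142 ]
board [ 0.7125 -0.2215  0.142 ]
```

Request:
{"api": "jog_arm", "payload": {
  "linear": [
    [-33.8,-40.3,5.3],
    [-26.1,-45.6,5.3],
    [-17.6,-49.5,5.3],
    [-8.6,-51.8,5.3],
    [0.7,-52.5,5.3],
    [-30.8,-47.5,8.0],
    [-27.7,-49.3,8.0],
    [-24.6,-51.0,8.0],
    [-21.3,-52.4,8.0],
    [-18.0,-53.6,8.0]
  ],
  "rotation": [
    [0,0,-10.2],
    [0,0,-10.2],
    [0,0,-10.2],
    [0,0,-10.2],
    [0,0,-10.2],
    [0,0,-3.6],
    [0,0,-3.6],
    [0,0,-3.6],
    [0,0,-3.6],
    [0,0,-3.6]
  ],
  "hand": [0.2,0.2,0.2,0.2,0.2,0.2,0.2,0.2,0.2,0.2],
  "grip_force": 5
}}

```text
t: 3.3
tool_pos: [0.5437, 0.2525, 0.1601]
ee_rot: [-1.401, 2.811, 0.0]
force: [0.3, 1.6, -0.0]
grip_width: 0.0366
```

Run:
```python
from h import *
ang('l'); shot('wrist','w2.png'); shot('scene','s2.png'); ang('l')
plan([(*gate('l',.5016),2)])
```

```text
t 3.3 th 0.48 r 0.0845 yaw 143.0 p [0.5437 0.2525 0.1601] F [ 0.3  1.6 -0. ] w 0.0366
t 3.4 th 0.412 r 0.0862 yaw 142.5 p [0.5475 0.2479 0.1591] F [-0.4 -0.4  0. ] w 0.0367
linear [[-0.4, 4.0, 36.6], [-0.4, 3.9, 36.6]]
rot [[-0.1, -0.0, -0.3], [-0.1, -0.0, -0.3]]
end [0.5419 0.2532 0.0859] maxstep 36.82010320463537
```

View pics/w2.png

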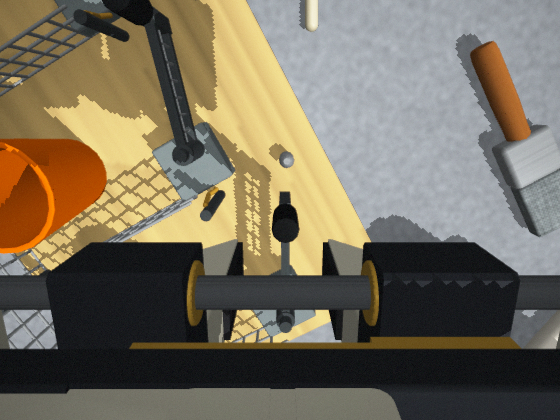

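View pics/s2.png

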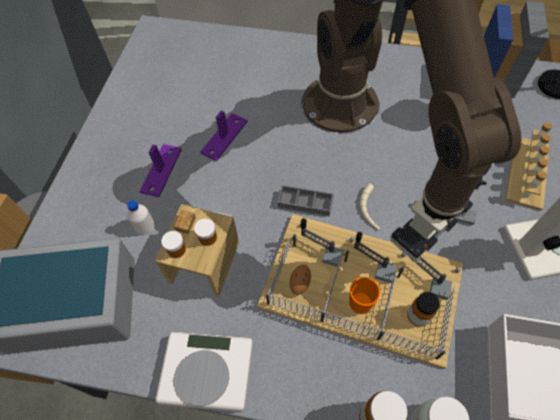

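Request:
{"api": "jog_arm", "payload": {
  "linear": [
    [0,0,0],
    [0,0,37],
    [0,0,37],
    [0,0,0]
  ],
  "rotation": [
    [0,0,0],
    [0,0,0],
    [0,0,0],
    [0,0,0]
  ],
  "hand": [0.2,0.2,0.2,0.2]
}}

```text
t: 3.9
tool_pos: [0.5389, 0.2535, 0.0844]
ee_rot: [1.399, -2.807, -0.001]
force: [-0.6, -0.5, 0.5]
grip_width: 0.0365
```

Run:
```python
from h import *
ang('l'); shot('wrist','w3.png'); ang('l')
plan([(*gate('l',0.1,0),4),(*gate('l',0.0,0),1)],start=gate('l',.5016))
```

```text
t 3.9 th 0.531 r 0.0865 yaw 143.0 p [0.5389 0.2535 0.0844] F [-0.6 -0.5  0.5] w 0.0365
t 3.95 th 0.521 r 0.0853 yaw 142.9 p [0.5404 0.254  0.0862] F [-0.4  0.5  1.1] w 0.0367
linear [[-1.7, -8.3, 0.0], [-0.8, -8.4, 0.0], [0.0, -8.5, 0.0], [0.9, -8.4, 0.0], [-0.4, -8.5, 0.0]]
rot [[-0.0, -0.0, -5.8], [-0.0, -0.0, -5.8], [-0.0, -0.0, -5.8], [-0.0, -0.0, -5.8], [-0.0, -0.0, -5.5]]
end [0.5808 0.237  0.086 ] maxstep 8.509406559801922
```

View pics/w3.png

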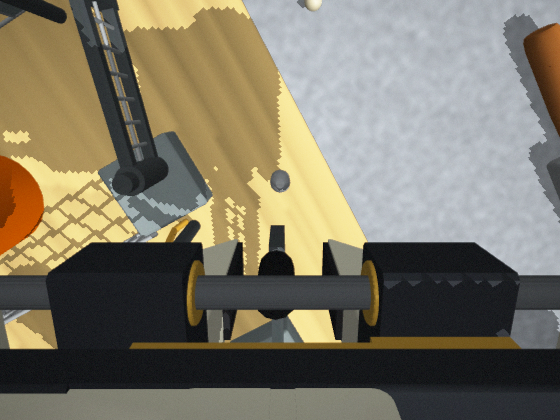

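Request:
{"api": "jog_arm", "payload": {
  "linear": [
    [-0.4,-8.5,0],
    [-0.4,-8.5,0],
    [-0.4,-8.5,0],
    [-0.4,-8.5,0],
    [-0.4,-8.5,0],
    [0,0,0],
    [0,-3,0]
  ],
  "rotation": [
    [0,0,-5.75],
    [0,0,-5.75],
    [0,0,-5.75],
    [0,0,-5.75],
    [0,0,-5.75],
    [0,0,0],
    [0,0,0]
  ],
  "hand": [0.45,0.45,0.45,0.45,0.45,0.45,0.45]
}}

```text
t: 4.82
tool_pos: [0.5836, 0.237, 0.0875]
ee_rot: [-2.05, 2.379, -0.0]
force: [-0.0, -0.6, -0.5]
grip_width: 0.0256
```

Run:
```python
from h import *
ang('l')
```

```text
t 4.83 th -0.033 r 0.0846 yaw 171.5 p [0.5836 0.237  0.0875] F [-0.  -0.6 -0.5] w 0.0256
```

Request:
{"api": "jog_arm", "payload": {
  "linear": [
    [0,-4,0],
    [0,0,0]
  ],
  "rotation": [
    [0,0,0],
    [0,0,0]
  ],
  "hand": [0.45,0.45]
}}

```text
t: 5.08
tool_pos: [0.5857, 0.2366, 0.0864]
ee_rot: [2.051, -2.376, -0.003]
force: [-7.4, 1.0, 4.8]
grip_width: 0.0254
```

Run:
```python
from h import *
ang('l')
```

```text
t 5.08 th -0.057 r 0.0849 yaw 171.6 p [0.5857 0.2366 0.0864] F [-7.4  1.   4.8] w 0.0254
```

Request:
{"api": "jog_arm", "payload": {
  "linear": [
    [0,7,0],
    [0.4,8.5,0],
    [0.4,8.5,0],
    [0.4,8.5,0],
    [0.4,8.5,0],
    [0.4,8.5,0],
    [0.4,8.5,0],
    [0,0,0]
  ],
  "rotation": [
    [0,0,0],
    [0,0,5.75],
    [0,0,5.75],
    [0,0,5.75],
    [0,0,5.75],
    [0,0,5.75],
    [0,0,5.75],
    [0,0,0]
  ],
  "hand": [0.45,0.45,0.45,0.45,0.45,0.45,0.45,0.45]
}}

```text
t: 6.08
tool_pos: [0.533, 0.2547, 0.0865]
ee_rot: [-1.257, 2.879, 0.0]
force: [1.2, -0.6, 0.1]
grip_width: 0.025
```

Run:
```python
from h import *
ang('l')
```

```text
t 6.08 th 0.591 r 0.0894 yaw 137.2 p [0.533  0.2547 0.0865] F [ 1.2 -0.6  0.1] w 0.025
```

Request:
{"api": "jog_arm", "payload": {
  "linear": [
    [0.2,5,0],
    [0.1,3,0]
  ],
  "rotation": [
    [0,0,3.4],
    [0,0,2]
  ],
  "hand": [0.45,0.45]
}}

```text
t: 6.32
tool_pos: [0.5279, 0.2593, 0.0863]
ee_rot: [-1.118, 2.935, -0.0]
force: [-0.4, -0.0, 0.1]
grip_width: 0.0257
```

Run:
```python
from h import *
ang('l')
```

```text
t 6.33 th 0.668 r 0.0898 yaw 131.7 p [0.5279 0.2593 0.0863] F [-0.4 -0.   0.1] w 0.0257
```

Request:
{"api": "jog_arm", "payload": {
  "linear": [
    [-2,3,0],
    [-2,3,0]
  ],
  "rotation": [
    [0,0,2],
    [0,0,2]
  ],
  "hand": [0.45,0.45]
}}

```text
t: 6.58
tool_pos: [0.5268, 0.2665, 0.0862]
ee_rot: [1.012, -2.974, 0.0]
force: [0.2, -0.6, -0.3]
grip_width: 0.0254
```

Request:
{"api": "jog_arm", "payload": {
  "linear": [
    [-0.6,3,0],
    [-0.2,3,0]
  ],
  "rotation": [
    [0,0,2],
    [0,0,2]
  ],
  "hand": [0.45,0.45]
}}

```text
t: 6.82
tool_pos: [0.5236, 0.272, 0.0862]
ee_rot: [0.907, -3.008, 0.0]
force: [0.6, -0.4, 0.3]
grip_width: 0.0254
```

Run:
```python
from h import *
ang('l')
```

```text
t 6.83 th 0.811 r 0.085 yaw 123.6 p [0.5236 0.272  0.0862] F [ 0.6 -0.4  0.3] w 0.0254
```

Request:
{"api": "jog_arm", "payload": {
  "linear": [
    [-0.1,3,0],
    [-0.1,3,0]
  ],
  "rotation": [
    [0,0,2],
    [0,0,2]
  ],
  "hand": [0.45,0.45]
}}

```text
t: 7.08
tool_pos: [0.5213, 0.2761, 0.0862]
ee_rot: [-0.8, 3.037, -0.002]
force: [4.3, -5.3, -1.4]
grip_width: 0.0254
```

Request:
{"api": "jog_arm", "payload": {
  "linear": [
    [-0.1,3,0],
    [-0.1,3,0]
  ],
  "rotation": [
    [0,0,2],
    [0,0,2]
  ],
  "hand": [0.45,0.45]
}}

```text
t: 7.32
tool_pos: [0.5199, 0.2799, 0.0862]
ee_rot: [-0.691, 3.063, -0.004]
force: [8.9, -7.5, -4.1]
grip_width: 0.0297
```

Request:
{"api": "jog_arm", "payload": {
  "linear": [
    [-0.1,3,0],
    [-0.1,3,0]
  ],
  "rotation": [
    [0,0,2],
    [0,0,2]
  ],
  "hand": [0.45,0.45]
}}

```text
t: 7.58
tool_pos: [0.5183, 0.2856, 0.0863]
ee_rot: [-0.583, 3.084, -0.004]
force: [10.2, -7.1, -2.8]
grip_width: 0.0409
```

Run:
```python
from h import *
ang('l')
```

```text
t 7.58 th 0.983 r 0.0827 yaw 111.4 p [0.5183 0.2856 0.0863] F [10.2 -7.1 -2.8] w 0.0409
```

Request:
{"api": "jog_arm", "payload": {
  "linear": [
    [0,-12,0],
    [0,0,0],
    [0,0,-40],
    [0,0,-34]
  ],
  "rotation": [
    [0,0,-6],
    [0,0,0],
    [0,0,0],
    [0,0,0]
  ],
  "hand": [0.2,0.2,0.2,0.2]
}}

```text
t: 8.07
tool_pos: [0.5194, 0.2778, 0.1612]
ee_rot: [0.748, -3.051, -0.002]
force: [0.1, 0.4, 0.6]
grip_width: 0.0367
```

Run:
```python
from h import *
ang('l'); p,d,m=shot('wrist','w4.png'); ang('l')
for th in(.7,.75,.8,.85): print(th,px(m,gate('l',th,0,.12)[:3]).round(1))
plan([(*gate('m',.3274)[:2],.16,gate('m',.3274)[3],5)])
```

```text
t 8.07 th 0.896 r 0.0853 yaw 117.6 p [0.5194 0.2778 0.1612] F [0.1 0.4 0.6] w 0.0367
t 8.12 th 0.895 r 0.083 yaw 117.6 p [0.5215 0.279  0.1659] F [2.1 0.7 3.1] w 0.0369
0.7 [252.9 236.3]
0.75 [260.1 234.8]
0.8 [267.4 233.6]
0.85 [274.7 232.7]
linear [[13.6, -31.7, 1.0], [17.4, -29.8, 1.1], [21.0, -27.4, 1.1], [24.2, -24.6, 1.1], [27.1, -21.4, 1.2]]
rot [[-0.0, 0.1, -7.1], [-0.0, 0.1, -7.1], [-0.0, 0.1, -7.1], [-0.0, 0.1, -7.1], [-0.0, 0.1, -7.1]]
end [0.5345 0.107  0.16  ] maxstep 34.55155568132932
```

View pics/w4.png

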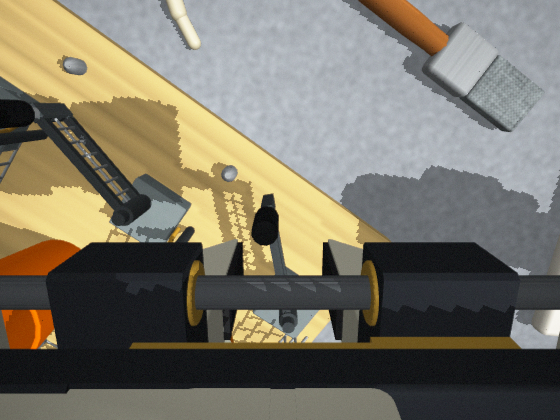

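Request:
{"api": "jog_arm", "payload": {
  "linear": [
    [13.6,-31.7,0.5],
    [17.4,-29.8,0.5],
    [21.0,-27.4,0.5],
    [24.2,-24.6,0.5],
    [27.1,-21.4,0.5],
    [0,0,0],
    [0,0,0]
  ],
  "rotation": [
    [0,0,-7.1],
    [0,0,-7.1],
    [0,0,-7.1],
    [0,0,-7.1],
    [0,0,-7.1],
    [0,0,0],
    [0,0,0]
  ],
  "hand": [0.2,0.2,0.2,0.2,0.2,0.2,0.2]
}}

```text
t: 9.0
tool_pos: [0.5333, 0.106, 0.1577]
ee_rot: [-1.643, 2.677, 0.002]
force: [-0.2, 0.3, 0.5]
grip_width: 0.0365
```

Run:
```python
from h import *
ang('m'); p,d,m=shot('wrist','w5.png'); ang('m')
print(px(m,gate('m',.3274,0,.12)[:3]).round(1))
plan([(*gate('m',.3274),2)])
```

```text
t 9.0 th 0.336 r 0.0863 yaw 153.1 p [0.5333 0.106  0.1577] F [-0.2  0.3  0.5] w 0.0365
t 9.05 th 0.339 r 0.086 yaw 153.2 p [0.5332 0.1064 0.1577] F [ 0.4 -0.1  0.5] w 0.0363
[280.6 235.4]
linear [[-0.5, -0.5, 35.9], [-0.5, -0.5, 35.9]]
rot [[0.0, 0.0, 0.0], [0.0, 0.0, 0.0]]
end [0.5346 0.1069 0.0859] maxstep 35.906963113023075
```

View pics/w5.png

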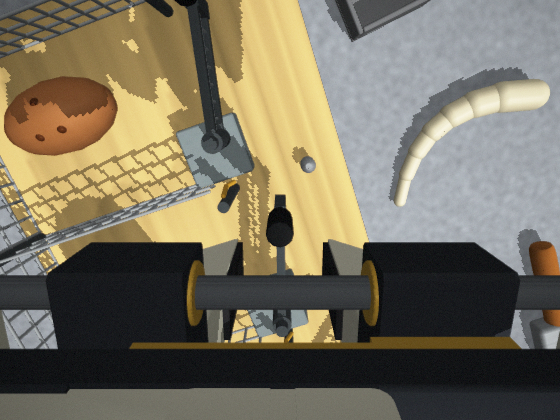

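Request:
{"api": "jog_arm", "payload": {
  "linear": [
    [-0.5,-0.5,35.9],
    [-0.5,-0.5,35.9],
    [0,0,0],
    [-0.5,-9.4,0],
    [-0.5,-9.4,0],
    [-0.5,-9.4,0],
    [0,-6,0],
    [0,-2,0],
    [0,0,0]
  ],
  "rotation": [
    [0,0,0],
    [0,0,0],
    [0,0,0],
    [0,0,-6.3],
    [0,0,-6.3],
    [0,0,-6.2],
    [0,0,0],
    [0,0,0],
    [0,0,0]
  ],
  "hand": [0.2,0.2,0.45,0.45,0.45,0.45,0.45,0.45,0.45]
}}

```text
t: 10.18
tool_pos: [0.5672, 0.0966, 0.0867]
ee_rot: [2.057, -2.371, -0.004]
force: [-10.2, 1.0, 7.2]
grip_width: 0.0286
```

Run:
```python
from h import *
ang('m')
```

```text
t 10.18 th -0.074 r 0.0862 yaw 171.9 p [0.5672 0.0966 0.0867] F [-10.2   1.    7.2] w 0.0286
```

Request:
{"api": "jog_arm", "payload": {
  "linear": [
    [0,7,0],
    [-0.4,8.5,0],
    [-0.4,8.5,0],
    [-0.4,8.5,0],
    [-0.4,8.5,0],
    [-0.4,8.5,0],
    [-0.4,8.5,0],
    [0,0,0]
  ],
  "rotation": [
    [0,0,0],
    [0,0,5.75],
    [0,0,5.75],
    [0,0,5.75],
    [0,0,5.75],
    [0,0,5.75],
    [0,0,5.75],
    [0,0,0]
  ],
  "hand": [0.45,0.45,0.45,0.45,0.45,0.45,0.45,0.45]
}}

```text
t: 11.18
tool_pos: [0.5172, 0.119, 0.0868]
ee_rot: [-1.265, 2.874, 0.0]
force: [-0.2, -0.8, -0.4]
grip_width: 0.0253
```

Run:
```python
from h import *
ang('m')
```

```text
t 11.18 th 0.578 r 0.0847 yaw 137.5 p [0.5172 0.119  0.0868] F [-0.2 -0.8 -0.4] w 0.0253
```

Request:
{"api": "jog_arm", "payload": {
  "linear": [
    [-0.2,5,0],
    [-0.1,3,0]
  ],
  "rotation": [
    [0,0,3.4],
    [0,0,2]
  ],
  "hand": [0.45,0.45]
}}

```text
t: 11.42
tool_pos: [0.512, 0.1238, 0.0864]
ee_rot: [-1.128, 2.931, -0.0]
force: [0.1, -0.8, -0.3]
grip_width: 0.0253
```

Request:
{"api": "jog_arm", "payload": {
  "linear": [
    [-0.2,4,0],
    [-0.2,4,0]
  ],
  "rotation": [
    [0,0,2.7],
    [0,0,2.7]
  ],
  "hand": [0.45,0.45]
}}

```text
t: 11.68
tool_pos: [0.5069, 0.1299, 0.0862]
ee_rot: [-0.988, 2.982, -0.0]
force: [-0.3, -0.8, 0.7]
grip_width: 0.0254
```

Run:
```python
from h import *
ang('m')
```

```text
t 11.68 th 0.756 r 0.0845 yaw 126.6 p [0.5069 0.1299 0.0862] F [-0.3 -0.8  0.7] w 0.0254
```

Request:
{"api": "jog_arm", "payload": {
  "linear": [
    [-0.3,6,0],
    [-0.3,6,0],
    [-0.3,6,0]
  ],
  "rotation": [
    [0,0,4.1],
    [0,0,4.1],
    [0,0,4.1]
  ],
  "hand": [0.45,0.45,0.45]
}}

```text
t: 12.05
tool_pos: [0.4978, 0.1456, 0.0862]
ee_rot: [-0.661, 3.071, -0.0]
force: [-0.3, -0.2, -1.3]
grip_width: 0.0253
```

Request:
{"api": "jog_arm", "payload": {
  "linear": [
    [-0.3,7,0],
    [-0.3,7,0],
    [-0.3,7,0]
  ],
  "rotation": [
    [0,0,4.7],
    [0,0,4.7],
    [0,0,4.7]
  ],
  "hand": [0.45,0.45,0.45]
}}

```text
t: 12.42
tool_pos: [0.4915, 0.1657, 0.0861]
ee_rot: [-0.279, 3.129, -0.0]
force: [-0.8, -0.7, -0.2]
grip_width: 0.0253
```

Run:
```python
from h import *
ang('m')
```

```text
t 12.43 th 1.224 r 0.0833 yaw 100.2 p [0.4915 0.1657 0.0861] F [-0.8 -0.7 -0.2] w 0.0253
```

Request:
{"api": "jog_arm", "payload": {
  "linear": [
    [0,7.1,0],
    [0,7.1,0],
    [-0.1,7.1,0],
    [-0.2,7.1,0],
    [0,3,0],
    [0,0,0]
  ],
  "rotation": [
    [0,0,4.6],
    [0,0,4.6],
    [0,0,4.6],
    [0,0,4.6],
    [0,0,0],
    [0,0,0]
  ],
  "hand": [0.45,0.45,0.45,0.45,0.45,0.45]
}}

```text
t: 13.18
tool_pos: [0.4906, 0.197, 0.086]
ee_rot: [0.218, 3.134, 0.0]
force: [0.7, 0.4, 0.2]
grip_width: 0.025
```

Run:
```python
from h import *
ang('m')
```

```text
t 13.18 th 1.601 r 0.0837 yaw 82.0 p [0.4906 0.197  0.086 ] F [0.7 0.4 0.2] w 0.025
```

Request:
{"api": "jog_arm", "payload": {
  "linear": [
    [0,3,0],
    [0,0,0]
  ],
  "rotation": [
    [0,0,0],
    [0,0,0]
  ],
  "hand": [0.45,0.45]
}}

```text
t: 13.42
tool_pos: [0.4908, 0.1988, 0.0859]
ee_rot: [-0.222, -3.133, 0.001]
force: [0.2, -4.2, 1.7]
grip_width: 0.0253
```

Request:
{"api": "jog_arm", "payload": {
  "linear": [
    [0,2,0],
    [0,0,0]
  ],
  "rotation": [
    [0,0,0],
    [0,0,0]
  ],
  "hand": [0.45,0.45]
}}

```text
t: 13.68
tool_pos: [0.4909, 0.1992, 0.0858]
ee_rot: [-0.224, -3.133, 0.004]
force: [-1.1, -9.3, 6.1]
grip_width: 0.0253
```

Request:
{"api": "jog_arm", "payload": {
  "linear": [
    [0,-7,0],
    [0,0,-34],
    [0,0,-40]
  ],
  "rotation": [
    [0,0,0],
    [0,0,0],
    [0,0,0]
  ],
  "hand": [0.3,0.3,0.2]
}}

```text
t: 14.05
tool_pos: [0.4897, 0.1948, 0.1604]
ee_rot: [-0.221, -3.133, 0.0]
force: [0.4, 1.4, 0.5]
grip_width: 0.0361
```

Run:
```python
from h import *
ang('m')
plan([(*gate('r',.238)[:2],.16,gate('r',.238)[3],8)],start=(.4908,.195,.16,82.0))
```

```text
t 14.05 th 1.574 r 0.0842 yaw 81.9 p [0.4897 0.1948 0.1604] F [0.4 1.4 0.5] w 0.0361
linear [[-7.8, -27.9, 0.0], [-3.1, -28.8, 0.0], [1.7, -28.9, 0.0], [6.5, -28.3, 0.0], [11.0, -26.8, 0.0], [15.3, -24.6, 0.0], [19.2, -21.8, 0.0], [22.5, -18.3, 0.0]]
rot [[-0.0, -0.0, -9.5], [-0.0, -0.0, -9.5], [-0.0, -0.0, -9.5], [-0.0, -0.0, -9.5], [-0.0, -0.0, -9.5], [-0.0, -0.0, -9.5], [-0.0, -0.0, -9.5], [-0.0, -0.0, -9.5]]
end [ 0.5216 -0.0349  0.16  ] maxstep 29.049612734079606
```

Request:
{"api": "jog_arm", "payload": {
  "linear": [
    [-7.8,-27.9,0.0],
    [-3.1,-28.8,0.0],
    [1.7,-28.9,0.0],
    [6.5,-28.3,0.0],
    [11.0,-26.8,0.0],
    [15.3,-24.6,0.0],
    [19.2,-21.8,0.0],
    [22.5,-18.3,0.0],
    [0,0,0],
    [0,0,0]
  ],
  "rotation": [
    [0,0,-9.5],
    [0,0,-9.5],
    [0,0,-9.5],
    [0,0,-9.5],
    [0,0,-9.5],
    [0,0,-9.5],
    [0,0,-9.5],
    [0,0,-9.5],
    [0,0,0],
    [0,0,0]
  ],
  "hand": [0.2,0.2,0.2,0.2,0.2,0.2,0.2,0.2,0.2,0.2]
}}

```text
t: 15.3
tool_pos: [0.5206, -0.0345, 0.1599]
ee_rot: [-1.755, 2.605, 0.001]
force: [-0.4, 0.6, -0.0]
grip_width: 0.0366
```

Run:
```python
from h import *
ang('r'); p,d,m=shot('wrist','w6.png'); ang('r')
print(px(m,gate('r',.238,0,.12)[:3]).round(1))
plan([(*gate('r',.238),2)])
```

```text
t 15.3 th 0.251 r 0.085 yaw 158.0 p [ 0.5206 -0.0345  0.1599] F [-0.4  0.6 -0. ] w 0.0366
t 15.35 th 0.253 r 0.0845 yaw 158.0 p [ 0.5206 -0.0339  0.1599] F [-0.2  0.2 -0.6] w 0.0367
[280.2 232. ]
linear [[0.3, -0.7, 37.0], [0.3, -0.7, 37.0]]
rot [[0.0, 0.0, -0.1], [0.0, 0.0, -0.1]]
end [ 0.5217 -0.035   0.0859] maxstep 37.007837007855514
```

View pics/w6.png

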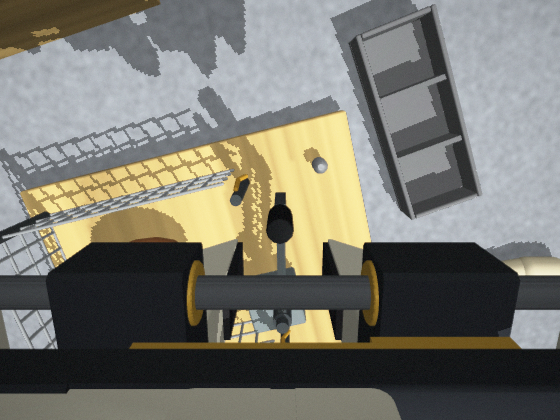

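Request:
{"api": "jog_arm", "payload": {
  "linear": [
    [0.3,-0.7,37],
    [0.3,-0.7,37],
    [0,0,0],
    [-0.3,-6.9,0],
    [-0.3,-6.9,0],
    [-0.3,-6.8,0],
    [0,-5,0],
    [0,-2,0],
    [0,0,0]
  ],
  "rotation": [
    [0,0,0],
    [0,0,0],
    [0,0,0],
    [0,0,-4.6],
    [0,0,-4.6],
    [0,0,-4.6],
    [0,0,0],
    [0,0,0],
    [0,0,0]
  ],
  "hand": [0.2,0.2,0.45,0.45,0.45,0.45,0.45,0.45,0.45]
}}

```text
t: 16.48
tool_pos: [0.546, -0.0422, 0.0865]
ee_rot: [2.051, -2.374, -0.004]
force: [-9.3, -0.2, 7.2]
grip_width: 0.0264
```

Run:
```python
from h import *
ang('r')
```

```text
t 16.48 th -0.059 r 0.0865 yaw 171.6 p [ 0.546  -0.0422  0.0865] F [-9.3 -0.2  7.2] w 0.0264
```

Shut. Opening.

Request:
{"api": "jog_arm", "payload": {
  "linear": [
    [-1,7,0],
    [-0.4,8.5,0],
    [-0.4,8.5,0],
    [-0.4,8.5,0],
    [-0.4,8.5,0],
    [-0.4,8.5,0],
    [-0.4,8.5,0],
    [-0.2,5,0],
    [0,0,0]
  ],
  "rotation": [
    [0,0,0],
    [0,0,5.75],
    [0,0,5.75],
    [0,0,5.75],
    [0,0,5.75],
    [0,0,5.75],
    [0,0,5.75],
    [0,0,3.4],
    [0,0,0]
  ],
  "hand": [0.45,0.45,0.45,0.45,0.45,0.45,0.45,0.45,0.45]
}}

```text
t: 17.6
tool_pos: [0.4931, -0.0147, 0.0868]
ee_rot: [-1.172, 2.913, -0.001]
force: [-0.3, 0.1, -0.0]
grip_width: 0.0252
```

Run:
```python
from h import *
ang('r')
```

```text
t 17.6 th 0.655 r 0.084 yaw 133.8 p [ 0.4931 -0.0147  0.0868] F [-0.3  0.1 -0. ] w 0.0252
```

Request:
{"api": "jog_arm", "payload": {
  "linear": [
    [-0.2,5,0],
    [-0.2,5,0]
  ],
  "rotation": [
    [0,0,3.4],
    [0,0,3.4]
  ],
  "hand": [0.45,0.45]
}}

```text
t: 17.85
tool_pos: [0.4869, -0.0077, 0.0865]
ee_rot: [-0.995, 2.978, -0.001]
force: [0.6, -0.7, 0.5]
grip_width: 0.0255
```

Request:
{"api": "jog_arm", "payload": {
  "linear": [
    [-0.2,5,0],
    [-0.2,5,0]
  ],
  "rotation": [
    [0,0,3.4],
    [0,0,3.4]
  ],
  "hand": [0.45,0.45]
}}

```text
t: 18.1
tool_pos: [0.4814, 0.0007, 0.0865]
ee_rot: [-0.817, 3.032, -0.001]
force: [-0.8, -0.7, -0.1]
grip_width: 0.0253
```

Run:
```python
from h import *
ang('r')
```

```text
t 18.1 th 0.885 r 0.0838 yaw 120.1 p [0.4814 0.0007 0.0865] F [-0.8 -0.7 -0.1] w 0.0253
```

Request:
{"api": "jog_arm", "payload": {
  "linear": [
    [-0.2,6.8,0],
    [-0.2,6.8,0],
    [-0.2,6.8,0],
    [-0.2,6.8,0]
  ],
  "rotation": [
    [0,0,4.3],
    [0,0,4.3],
    [0,0,4.3],
    [0,0,4.3]
  ],
  "hand": [0.45,0.45,0.45,0.45]
}}

```text
t: 18.6
tool_pos: [0.4711, 0.0259, 0.0864]
ee_rot: [-0.353, 3.121, -0.0]
force: [1.5, -0.7, -0.3]
grip_width: 0.0253
```

Request:
{"api": "jog_arm", "payload": {
  "linear": [
    [-0.2,6.8,0],
    [-0.2,6.8,0],
    [-0.2,6.8,0],
    [-0.2,6.8,0],
    [-0.1,5,0],
    [0,0,0]
  ],
  "rotation": [
    [0,0,4.3],
    [0,0,4.3],
    [0,0,4.3],
    [0,0,4.3],
    [0,0,3],
    [0,0,0]
  ],
  "hand": [0.45,0.45,0.45,0.45,0.45,0.45]
}}

```text
t: 19.35
tool_pos: [0.4694, 0.0583, 0.0864]
ee_rot: [0.194, 3.134, 0.001]
force: [0.1, -1.0, 0.1]
grip_width: 0.0252
```

Run:
```python
from h import *
ang('r')
```

```text
t 19.35 th 1.598 r 0.085 yaw 82.9 p [0.4694 0.0583 0.0864] F [ 0.1 -1.   0.1] w 0.0252
```

Request:
{"api": "jog_arm", "payload": {
  "linear": [
    [0,4,0],
    [0,0,0]
  ],
  "rotation": [
    [0,0,0],
    [0,0,0]
  ],
  "hand": [0.45,0.45]
}}

```text
t: 19.6
tool_pos: [0.4694, 0.0606, 0.0861]
ee_rot: [0.197, 3.135, -0.002]
force: [0.0, -5.3, 3.3]
grip_width: 0.0255
```

Request:
{"api": "jog_arm", "payload": {
  "linear": [
    [0,1,0],
    [0,0,0],
    [0,-7,0],
    [0,0,-34],
    [0,0,-40]
  ],
  "rotation": [
    [0,0,0],
    [0,0,0],
    [0,0,0],
    [0,0,0],
    [0,0,0]
  ],
  "hand": [0.45,0.45,0.3,0.3,0.2]
}}

```text
t: 20.23
tool_pos: [0.4679, 0.0556, 0.1603]
ee_rot: [-0.196, -3.134, 0.0]
force: [0.4, 0.3, 0.2]
grip_width: 0.0354
```

Run:
```python
from h import *
ang('r')
g=gate('l',.79)
plan([(*g[:2],.16,g[3],6)])
```

```text
t 20.23 th 1.563 r 0.086 yaw 82.8 p [0.4679 0.0556 0.1603] F [0.4 0.3 0.2] w 0.0354
linear [[-4.9, 36.7, 0.0], [-9.5, 35.8, 0.0], [-14.0, 34.3, 0.0], [-18.3, 32.2, 0.0], [-22.2, 29.7, 0.0], [-25.8, 26.6, 0.0]]
rot [[0.0, -0.0, -7.3], [0.0, -0.0, -7.3], [0.0, -0.0, -7.3], [0.0, -0.0, -7.3], [0.0, -0.0, -7.3], [0.0, -0.0, -7.3]]
end [0.5246 0.2705 0.1602] maxstep 37.08004854365754
```

Request:
{"api": "jog_arm", "payload": {
  "linear": [
    [-4.9,36.7,0.0],
    [-9.5,35.8,0.0],
    [-14.0,34.3,0.0],
    [-18.3,32.2,0.0],
    [-22.2,29.7,0.0],
    [-25.8,26.6,0.0],
    [0,0,0],
    [0,0,0]
  ],
  "rotation": [
    [0,0,-7.3],
    [0,0,-7.3],
    [0,0,-7.3],
    [0,0,-7.3],
    [0,0,-7.3],
    [0,0,-7.3],
    [0,0,0],
    [0,0,0]
  ],
  "hand": [0.2,0.2,0.2,0.2,0.2,0.2,0.2,0.2]
}}

```text
t: 21.22
tool_pos: [0.5252, 0.2699, 0.1596]
ee_rot: [0.985, -2.982, 0.001]
force: [-1.1, -0.2, 0.1]
grip_width: 0.0365
```

Run:
```python
from h import *
ang('l'); p,d,m=shot('wrist','w7.png'); ang('l')
print(px(m,gate('l',.79,0,.12)[:3]).round(1))
plan([(*gate('l',.79),2)])
```

```text
t 21.23 th 0.78 r 0.0849 yaw 126.5 p [0.5252 0.2699 0.1596] F [-1.1 -0.2  0.1] w 0.0365
t 21.27 th 0.774 r 0.0851 yaw 126.5 p [0.5253 0.2694 0.1597] F [ 0.1 -0.7  0.1] w 0.0368
[283.3 232.4]
linear [[-0.1, 0.7, 36.9], [-0.1, 0.7, 36.9]]
rot [[-0.0, -0.0, -0.0], [-0.0, -0.0, -0.0]]
end [0.5246 0.2705 0.0859] maxstep 36.90677444589272
```

View pics/w7.png

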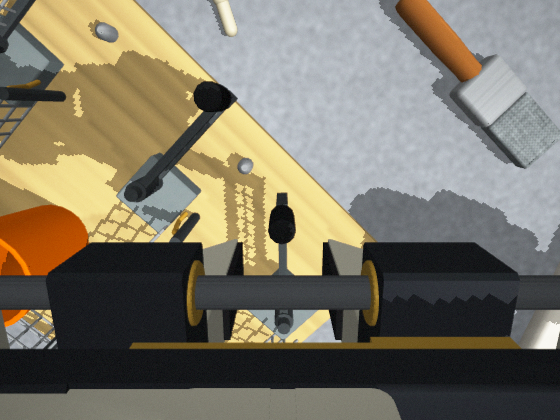

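Request:
{"api": "jog_arm", "payload": {
  "linear": [
    [0,0.5,37],
    [0,0,36.5],
    [0,0,0],
    [-0.5,-9.5,0],
    [-0.5,-9.5,0],
    [-0.5,-9.5,0],
    [-0.5,-9.5,0],
    [-0.5,-9.5,0],
    [-0.5,-9.5,0],
    [-0.5,-9.5,0]
  ],
  "rotation": [
    [0,0,0],
    [0,0,0],
    [0,0,0],
    [0,0,-6.45],
    [0,0,-6.45],
    [0,0,-6.45],
    [0,0,-6.45],
    [0,0,-6.45],
    [0,0,-6.45],
    [0,0,-6.45]
  ],
  "hand": [0.2,0.2,0.45,0.45,0.45,0.45,0.45,0.45,0.45,0.45]
}}

```text
t: 22.52
tool_pos: [0.5818, 0.237, 0.0886]
ee_rot: [-2.058, 2.372, -0.002]
force: [-0.9, -0.4, 0.8]
grip_width: 0.0256
```

Request:
{"api": "jog_arm", "payload": {
  "linear": [
    [0,-5,0],
    [0,-2,0],
    [0,0,0]
  ],
  "rotation": [
    [0,0,0],
    [0,0,0],
    [0,0,0]
  ],
  "hand": [0.45,0.45,0.45]
}}

```text
t: 22.9
tool_pos: [0.5856, 0.2363, 0.0874]
ee_rot: [2.05, -2.376, -0.002]
force: [-9.2, -0.4, 5.2]
grip_width: 0.0252
```

Run:
```python
from h import *
ang('l')
```

```text
t 22.9 th -0.056 r 0.0852 yaw 171.6 p [0.5856 0.2363 0.0874] F [-9.2 -0.4  5.2] w 0.0252
```

Run:
```python
from h import *
p,yaw,Rm=pose(); m=ctrl.camera_model('wrist'); E=np.array(m['extrinsics']); c=-E[:3,:3].T@E[:3,3]
print('cam in tool',(Rm.T@(c-p)).round(4))
s=(.5808,.237,.16,171.7)
plan([(.46,-.05,.18,115,7),(.488,-.2764,.14,88,5)],start=s)
```

```text
cam in tool [ 0.0689 -0.     -0.1573]
linear [[43.1, 11.2, -2.9], [44.2, 5.0, -2.9], [44.5, -1.3, -2.9], [43.8, -7.6, -2.9], [42.3, -13.7, -2.9], [40.0, -19.5, -2.9], [36.8, -24.9, -2.9], [14.1, -43.4, 8.1], [9.9, -44.5, 8.1], [5.7, -45.3, 8.1], [1.4, -45.6, 8.1], [-2.9, -45.5, 8.1]]
rot [[-0.0, -0.0, 8.1], [-0.0, -0.0, 8.1], [-0.0, -0.0, 8.1], [-0.0, -0.0, 8.1], [-0.0, -0.0, 8.1], [-0.0, -0.0, 8.1], [-0.0, -0.0, 8.1], [-0.0, -0.0, 5.4], [-0.0, -0.0, 5.4], [-0.0, -0.0, 5.4], [-0.0, -0.0, 5.4], [-0.0, -0.0, 5.4]]
end [ 0.488  -0.2764  0.1398] maxstep 46.3701412549067
```

Request:
{"api": "jog_arm", "payload": {
  "linear": [
    [0,7,0],
    [0,0,-35],
    [0,0,-38],
    [43.1,11.2,-3],
    [44.2,5.0,-3],
    [44.5,-1.3,-3],
    [43.8,-7.6,-3],
    [42.3,-13.7,-3],
    [40.0,-19.5,-3],
    [36.8,-24.9,-3]
  ],
  "rotation": [
    [0,0,0],
    [0,0,0],
    [0,0,0],
    [0,0,8.1],
    [0,0,8.1],
    [0,0,8.1],
    [0,0,8.1],
    [0,0,8.1],
    [0,0,8.1],
    [0,0,8.1]
  ],
  "hand": [0.3,0.3,0.2,0.2,-1,-1,-1,-1,-1,-1]
}}

```text
t: 24.15
tool_pos: [0.4598, -0.0508, 0.1815]
ee_rot: [-0.67, 3.067, -0.001]
force: [0.0, -0.7, -0.4]
grip_width: 0.09
```

Request:
{"api": "jog_arm", "payload": {
  "linear": [
    [14.1,-43.4,8.1],
    [9.9,-44.5,8.1],
    [5.7,-45.3,8.1],
    [1.4,-45.6,8.1],
    [-2.9,-45.5,8.1],
    [0,0,0],
    [0,0,0]
  ],
  "rotation": [
    [0,0,5.4],
    [0,0,5.4],
    [0,0,5.4],
    [0,0,5.4],
    [0,0,5.4],
    [0,0,0],
    [0,0,0]
  ],
  "hand": [-1,-1,-1,-1,-1,-1,-1]
}}

```text
t: 25.02
tool_pos: [0.4885, -0.2753, 0.1404]
ee_rot: [0.054, 3.14, 0.001]
force: [0.2, 0.4, -0.2]
grip_width: 0.0921
```

Run:
```python
from h import *
ang('r'); p,d,m=shot('wrist','w8.png'); shot('top','t8.png');ang('r')
for q in [(.4788,-.245,.01),(.4766,-.3076,.01),(.4976,-.2752,.01)]: print(px(m,q).round(1))
a=cv2.imread('pics/t8.png'); cv2.imwrite('pics/t8c.png',cv2.resize(a[70:240,80:400],None,fx=2.5,fy=2.5,interpolation=2))
```

```text
t 25.02 th 0.057 r 0.3257 yaw 88.0 p [ 0.4885 -0.2753  0.1404] F [ 0.2  0.4 -0.2] w 0.0921
t 25.12 th 0.057 r 0.3249 yaw 88.1 p [ 0.4888 -0.2745  0.1405] F [-0.2  0.  -0.3] w 0.0917
[319.1 182.2]
[240.6 182.1]
[282.1 206.2]
```

View pics/w8.png

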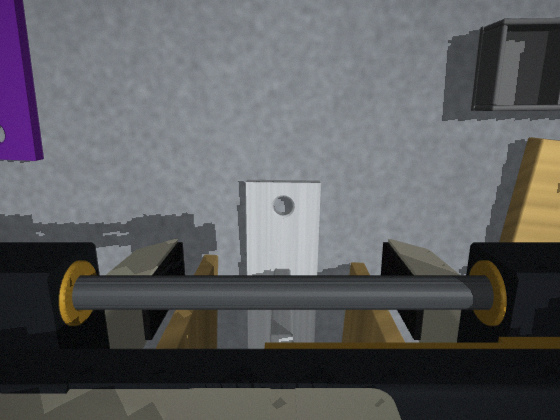

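View pics/t8c.png

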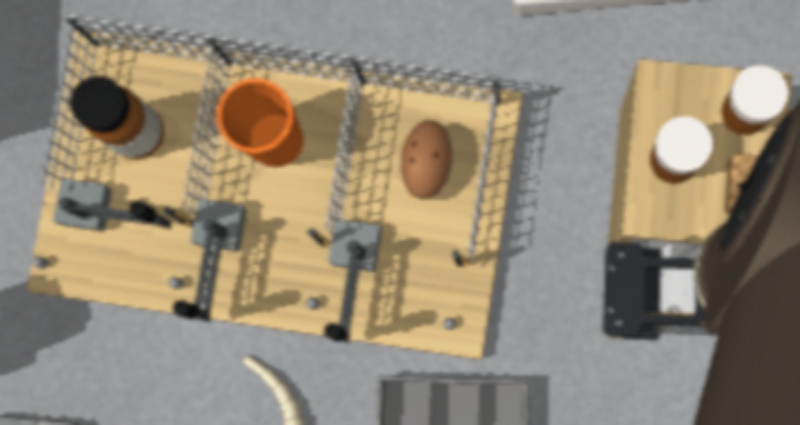

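Request:
{"api": "jog_arm", "payload": {
  "linear": [
    [2,-2,50],
    [0,0,50],
    [0,0,30],
    [0,0,6],
    [0,0,0]
  ],
  "rotation": [
    [0,0,0],
    [0,0,0],
    [0,0,0],
    [0,0,0],
    [0,0,0]
  ],
  "hand": [-1,-1,-1,-1,-1]
}}

```text
t: 25.75
tool_pos: [0.4869, -0.2773, 0.0047]
ee_rot: [0.052, 3.14, 0.0]
force: [-0.0, 0.3, 0.7]
grip_width: 0.0917
```

Request:
{"api": "jog_arm", "payload": {
  "linear": [
    [0,0,1],
    [0,0,0],
    [0,0,0],
    [0,0,0]
  ],
  "rotation": [
    [0,0,0],
    [0,0,0],
    [0,0,0],
    [0,0,0]
  ],
  "hand": [0.5,0.5,0.5,0.5],
  "grip_force": 20
}}

```text
t: 26.25
tool_pos: [0.4864, -0.2776, 0.0033]
ee_rot: [0.053, 3.141, 0.0]
force: [0.4, 1.3, 5.4]
grip_width: 0.0596
```

Request:
{"api": "jog_arm", "payload": {
  "linear": [
    [8,0,-0.5],
    [16,0,0],
    [20,0,0],
    [20,0,0],
    [18,0,0],
    [12,0,0],
    [6,0,0],
    [0,0,0]
  ],
  "rotation": [
    [0,0,0],
    [0,0,0],
    [0,0,0],
    [0,0,0],
    [0,0,0],
    [0,0,0],
    [0,0,0],
    [0,0,0]
  ],
  "hand": [0.5,0.5,0.5,0.5,0.5,0.5,0.5,0.5]
}}

```text
t: 27.25
tool_pos: [0.3858, -0.2744, 0.0033]
ee_rot: [-0.054, -3.14, -0.0]
force: [-1.1, -0.7, -2.6]
grip_width: 0.0598
```

Run:
```python
from h import *
ang('r'); p,d,m=shot('wrist','w9.png'); shot('top','t9.png');shot('scene','s9.png')
a=cv2.imread('pics/t9.png'); cv2.imwrite('pics/t9c.png',cv2.resize(a[90:290,300:480],None,fx=3,fy=3,interpolation=2))
```

```text
t 27.25 th 0.342 r 0.3597 yaw 88.0 p [ 0.3858 -0.2744  0.0033] F [-1.1 -0.7 -2.6] w 0.0598
```

View pics/w9.png

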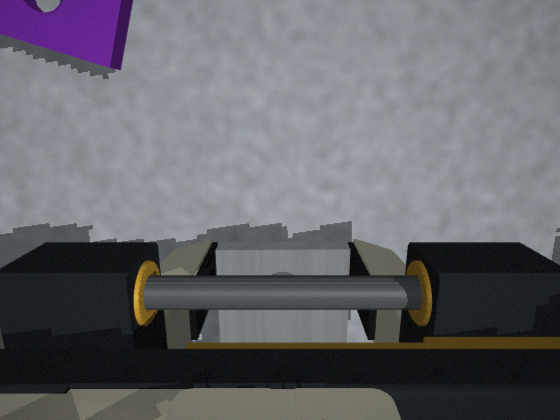

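View pics/s9.png

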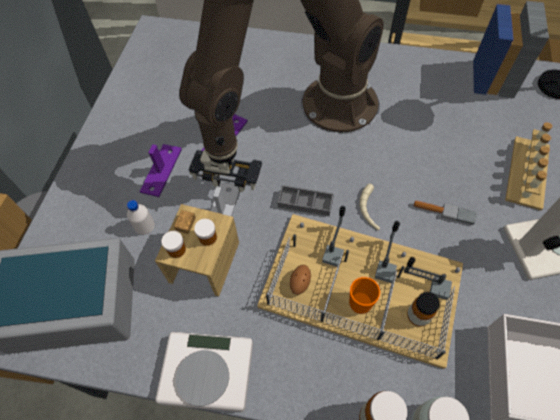

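Request:
{"api": "jog_arm", "payload": {
  "linear": [
    [0,0,0],
    [0,0,0],
    [0,0,-30],
    [0,0,-60],
    [0,0,-60],
    [-20,0,-20],
    [-40,0,0],
    [-21,0,0],
    [0,0,0],
    [0,0,0]
  ],
  "rotation": [
    [0,0,0],
    [0,0,0],
    [0,0,0],
    [0,0,0],
    [0,0,0],
    [0,0,0],
    [0,0,0],
    [0,0,0],
    [0,0,0],
    [0,0,0]
  ],
  "hand": [-1,-1,-1,-1,-1,-0.2,-0.2,-0.2,-0.2,-0.2]
}}

```text
t: 28.65
tool_pos: [0.4663, -0.2772, 0.1732]
ee_rot: [-0.054, -3.14, -0.0]
force: [-0.4, -0.0, -0.2]
grip_width: 0.0553
```

Run:
```python
from h import *
ang('r'); p,d,m=shot('wrist','w10.png'); 
for n in('plate_handle','plate'):
  for r in ctrl.mark_of('wrist',n)[:3]: print(n,r, w(m,r['uv'],.09 if n!='plate' else 0).round(4))
pp,_,_=pose(); print('handle top pred',px(m,(.467,-.277,.106)))
```

```text
t 28.65 th 0.122 r 0.3327 yaw 88.0 p [ 0.4663 -0.2772  0.1732] F [-0.4 -0.  -0.2] w 0.0553
plate_handle {'uv': [282.1, 210.8], 'confidence': 0.7} [ 0.4657 -0.2768  0.09  ]
plate {'uv': [27.1, 72.0], 'confidence': 0.91} [ 0.3614 -0.4902  0.    ]
plate {'uv': [284.3, 185.5], 'confidence': 0.7} [ 0.4672 -0.2749  0.    ]
handle top pred [281.80743988 219.650247  ]
```

View pics/w10.png

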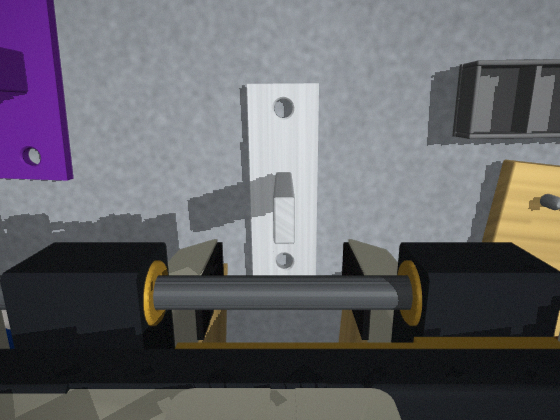

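Request:
{"api": "jog_arm", "payload": {
  "linear": [
    [0,0,40],
    [0,0,40],
    [0,0,21],
    [0,0,0],
    [0,0,0],
    [0,0,0],
    [0,0,0]
  ],
  "rotation": [
    [0,0,0],
    [0,0,0],
    [0,0,0],
    [0,0,0],
    [0,0,0],
    [0,0,0],
    [0,0,0]
  ],
  "hand": [-0.2,-0.2,-0.2,-0.2,1,1,1],
  "grip_force": 35
}}

```text
t: 29.68
tool_pos: [0.4677, -0.2774, 0.0733]
ee_rot: [0.054, 3.14, -0.001]
force: [0.3, 0.2, -0.2]
grip_width: 0.0299
```

Run:
```python
from h import *
ang('r')
v=cage(); print(np.degrees(v[2]), C((-.095,.14+v[4],.018)))
```

```text
t 29.68 th 0.117 r 0.3325 yaw 88.0 p [ 0.4677 -0.2774  0.0733] F [ 0.3  0.2 -0.2] w 0.0299
-8.165350733294458 [0.53433395 0.30004566 0.018     ]
```

Still closing; wait.

Request:
{"api": "jog_arm", "payload": {
  "linear": [
    [0,0,0.5],
    [0,0,0]
  ],
  "rotation": [
    [0,0,0],
    [0,0,0]
  ],
  "hand": [1,1]
}}

```text
t: 29.92
tool_pos: [0.4673, -0.277, 0.072]
ee_rot: [0.053, 3.141, 0.0]
force: [0.3, -0.1, 1.4]
grip_width: 0.0139
```

Request:
{"api": "jog_arm", "payload": {
  "linear": [
    [0,0,-6],
    [12,0,0],
    [18,0,0],
    [15,0,0],
    [0,0,-10],
    [0,0,-40],
    [0,0,-50],
    [0,0,-45],
    [0,0,0]
  ],
  "rotation": [
    [0,0,0],
    [0,0,0],
    [0,0,0],
    [0,0,0],
    [0,0,0],
    [0,0,0],
    [0,0,0],
    [0,0,0],
    [0,0,0]
  ],
  "hand": [1,1,1,1,1,1,1,1,1]
}}

```text
t: 31.05
tool_pos: [0.4249, -0.2767, 0.2272]
ee_rot: [0.053, 3.133, -0.006]
force: [-0.2, 0.2, -4.3]
grip_width: 0.0136
```

Run:
```python
from h import *
ang('r')
plan([(.534,.300,.222,171.8,15)])
shot('scene','s11.png')
```

```text
t 31.05 th 0.238 r 0.3454 yaw 88.1 p [ 0.4249 -0.2767  0.2272] F [-0.2  0.2 -4.3] w 0.0136
linear [[-6.0, 38.7, 0.3], [-9.7, 37.9, 0.3], [-13.4, 36.8, 0.3], [-16.9, 35.3, 0.3], [-20.3, 33.5, 0.3], [-23.4, 31.3, 0.3], [-26.4, 28.9, 0.3], [-29.1, 26.2, 0.3], [-31.5, 23.2, 0.3], [-33.6, 20.1, 0.3], [-35.4, 16.7, 0.3], [-36.9, 13.1, 0.3], [-38.0, 9.5, 0.3], [-38.7, 5.7, 0.3], [-39.1, 1.9, 0.3]]
rot [[-0.0, 0.0, -5.6], [-0.0, 0.0, -5.6], [-0.0, 0.0, -5.6], [-0.0, 0.0, -5.6], [-0.0, 0.0, -5.6], [-0.0, 0.0, -5.6], [-0.0, 0.0, -5.6], [-0.0, 0.0, -5.6], [-0.0, 0.0, -5.6], [-0.0, 0.0, -5.6], [-0.0, 0.0, -5.6], [-0.0, 0.0, -5.6], [-0.0, 0.0, -5.6], [-0.0, 0.0, -5.6], [-0.0, 0.0, -5.6]]
end [0.5342 0.3001 0.2214] maxstep 39.17180108190074
```

View pics/s11.png

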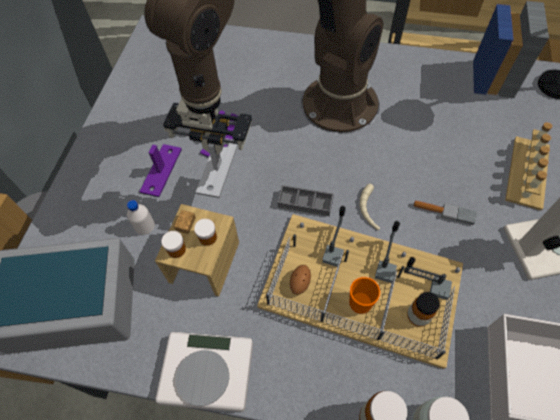

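Plate is in the gripper, clear of the rack (scene ~(218,165)). Carry to the left station.

Request:
{"api": "jog_arm", "payload": {
  "linear": [
    [-6.0,38.7,0.2],
    [-9.7,37.9,0.2],
    [-13.4,36.8,0.2],
    [-16.9,35.3,0.2],
    [-20.3,33.5,0.2],
    [-23.4,31.3,0.2],
    [-26.4,28.9,0.2],
    [-29.1,26.2,0.2],
    [-31.5,23.2,0.2],
    [-33.6,20.1,0.2]
  ],
  "rotation": [
    [0,0,-5.6],
    [0,0,-5.6],
    [0,0,-5.6],
    [0,0,-5.6],
    [0,0,-5.6],
    [0,0,-5.6],
    [0,0,-5.6],
    [0,0,-5.6],
    [0,0,-5.6],
    [0,0,-5.6]
  ],
  "hand": [1,1,1,1,1,1,1,1,1,1]
}}

```text
t: 32.35
tool_pos: [0.4946, 0.11, 0.2195]
ee_rot: [1.431, -2.794, -0.001]
force: [0.0, -0.6, -3.9]
grip_width: 0.0143
```

Request:
{"api": "jog_arm", "payload": {
  "linear": [
    [-35.4,16.7,0.2],
    [-36.9,13.1,0.2],
    [-38.0,9.5,0.2],
    [-38.7,5.7,0.2],
    [-39.1,1.9,0.2],
    [0,0,0],
    [0,0,0]
  ],
  "rotation": [
    [0,0,-5.6],
    [0,0,-5.6],
    [0,0,-5.6],
    [0,0,-5.6],
    [0,0,-5.5],
    [0,0,0],
    [0,0,0]
  ],
  "hand": [1,1,1,1,1,1,1]
}}

```text
t: 33.22
tool_pos: [0.5312, 0.3003, 0.2184]
ee_rot: [2.057, -2.37, -0.0]
force: [0.8, -1.1, -4.5]
grip_width: 0.0139
```

Run:
```python
from h import *
ang('l'); p,d,m=shot('wrist','w12.png');shot('scene','s12.png'); shot('top','t12.png'); ang('l')
a=cv2.imread('pics/s12.png'); cv2.imwrite('pics/s12c.png',cv2.resize(a[190:350,330:490],None,fx=3.7,fy=3.7,interpolation=2))
v=cage()
for y in(.21,.07,-.07): print(px(m,C((-.095,y+v[4],.03))).round(1))
```

```text
t 33.23 th 1.103 r 0.0652 yaw 171.9 p [0.5312 0.3003 0.2184] F [ 0.8 -1.1 -4.5] w 0.0139
t 33.38 th 1.091 r 0.0647 yaw 171.8 p [0.5319 0.2997 0.2195] F [ 0.3  0.5 -4.5] w 0.0139
[278.7 249.7]
[278.6 105.8]
[278.6 -72.8]
```

View pics/w12.png

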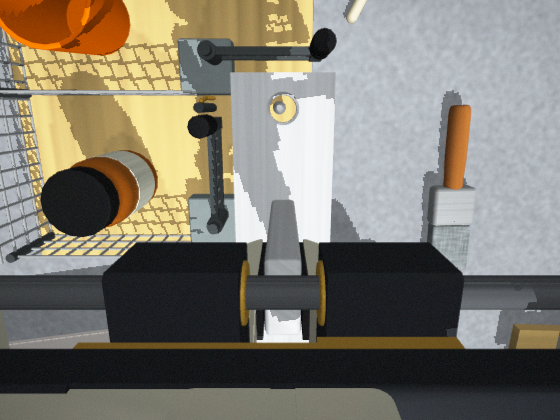

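View pics/s12c.png

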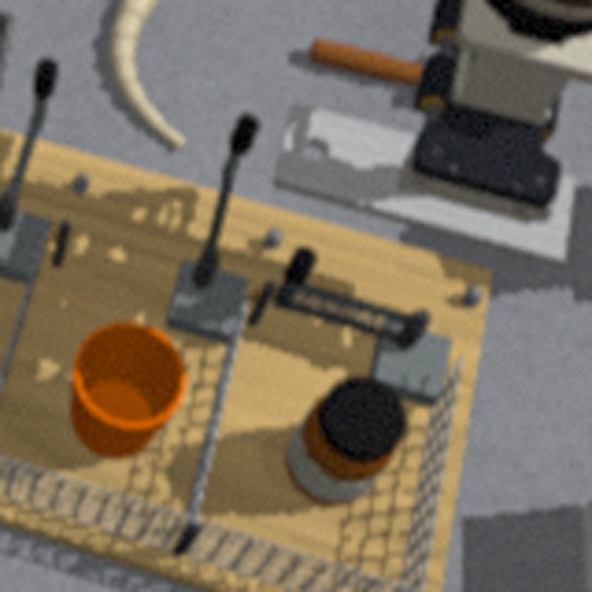

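Run:
```python
import cv2
a=cv2.imread('pics/w12.png'); cv2.imwrite('pics/w12c.png',cv2.resize(a[65:145,225:345],None,fx=6.5,fy=6.5,interpolation=2))
```

```text
(no output)
```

View pics/w12c.png

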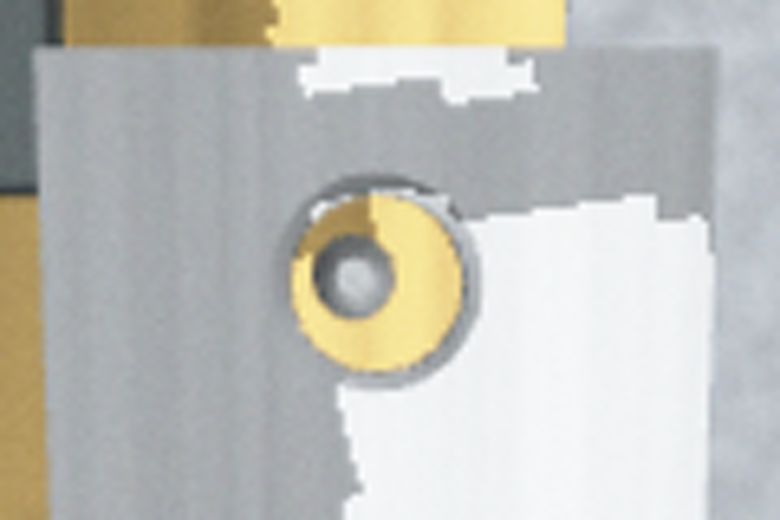

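Run:
```python
from h import *
m=ctrl.camera_model('wrist'); p,yaw,Rm=pose(); print(p,yaw)
H=w(m,(283.9,108.4),.1575); S=w(m,(279.2,107.6),.034); v=cage()
print('hole',H,'stud meas',S,'stud fit',C((-.095,.07+v[4],.034)))
for n,q in(('hole',H),('stud',S),('stud2fit',C((-.095,.21+v[4],.034))),('stud1fit',C((-.095,.07+v[4],.034)))): print(n,(Rm.T@(q-p)*1000).round(1))
```

```text
[0.53185945 0.2997486  0.21945564] 171.8398005739458
hole [0.52135526 0.23269266 0.1575    ] stud meas [0.52499321 0.23194529 0.034     ] stud fit [0.52439182 0.23075529 0.034     ]
hole [67.8  0.9 62. ]
stud [ 67.9  -2.9 185.5]
stud2fit [-70.9  -2.5 185.4]
stud1fit [ 69.1  -2.5 185.5]
```

Request:
{"api": "jog_arm", "payload": {
  "linear": [
    [0,-3.2,20],
    [0,0,35],
    [0,0,30],
    [0,0,15],
    [0,0,0],
    [0,0,0]
  ],
  "rotation": [
    [0,0,0],
    [0,0,0],
    [0,0,0],
    [0,0,0],
    [0,0,0],
    [0,0,0]
  ],
  "hand": [1,1,1,1,1,1]
}}

```text
t: 34.12
tool_pos: [0.5357, 0.3012, 0.1213]
ee_rot: [-2.058, 2.371, -0.0]
force: [-0.8, -0.4, -4.1]
grip_width: 0.0139
```

Run:
```python
from h import *
ang('l'); p,d,m=shot('wrist','w13.png'); ang('l'); shot('scene','s13.png')
a=cv2.imread('pics/w13.png'); cv2.imwrite('pics/w13c.png',cv2.resize(a[40:200,200:360],None,fx=3.7,fy=3.7,interpolation=2))
a=cv2.imread('pics/s13.png'); cv2.imwrite('pics/s13c.png',cv2.resize(a[210:310,380:490],None,fx=5,fy=5,interpolation=2))
```

```text
t 34.12 th 1.093 r 0.0606 yaw 171.9 p [0.5357 0.3012 0.1213] F [-0.8 -0.4 -4.1] w 0.0139
t 34.17 th 1.095 r 0.0605 yaw 171.9 p [0.5357 0.3013 0.1214] F [ 0.3  0.7 -3.9] w 0.0136
```

View pics/w13c.png

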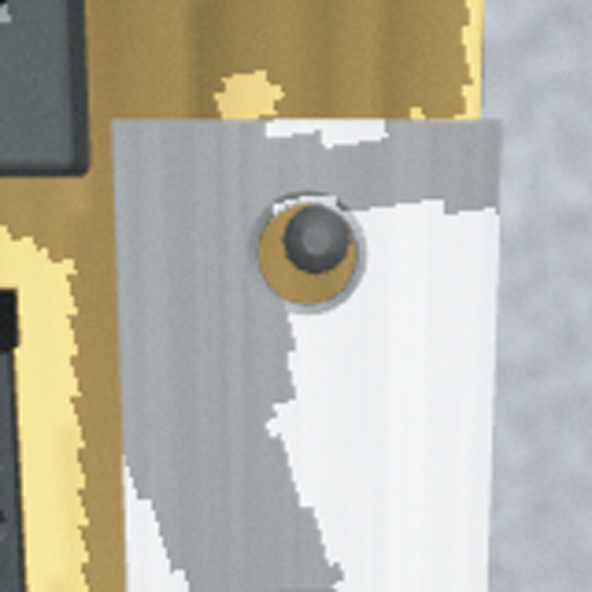

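View pics/s13c.png

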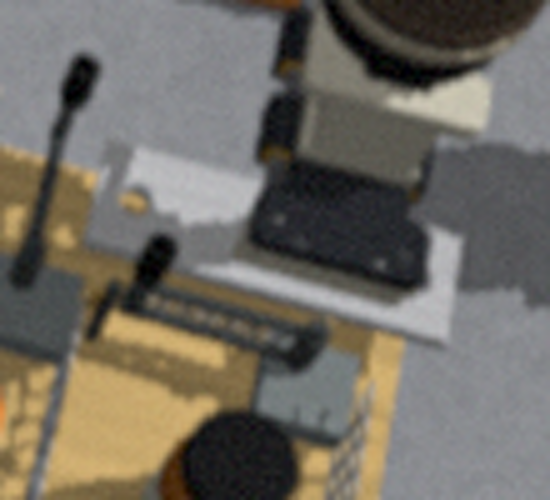

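Run:
```python
from h import *
m=ctrl.camera_model('wrist'); p,yaw,Rm=pose(); v=cage()
H=w(m,(283.2,108.4),.0595); S=w(m,(285.7,104.9),.034); B=w(m,(283,90),.018)
for n,q in(('hole',H),('stud',S),('stud2fit',C((-.095,.21+v[4],.034))),('stud1fit',C((-.095,.07+v[4],.034)))): print(n,(Rm.T@(q-p)*1000).round(1))
```

```text
hole [67.8  0.4 61.7]
stud [69.9  2.1 87.2]
stud2fit [-68.4   1.2  87.4]
stud1fit [71.6  1.4 87.2]
```

Request:
{"api": "jog_arm", "payload": {
  "linear": [
    [2.1,1.6,0],
    [0,0,5],
    [0,0,0]
  ],
  "rotation": [
    [0,0,0],
    [0,0,0],
    [0,0,0]
  ],
  "hand": [1,1,1]
}}

```text
t: 34.6
tool_pos: [0.5328, 0.2986, 0.1145]
ee_rot: [2.06, -2.371, -0.0]
force: [-0.3, -0.6, -3.4]
grip_width: 0.0139
```

Run:
```python
from h import *
ang('l'); p,d,m=shot('wrist','w14.png'); ang('l')
a=cv2.imread('pics/w14.png'); cv2.imwrite('pics/w14c.png',cv2.resize(a[65:145,225:345],None,fx=6.5,fy=6.5,interpolation=2))
```

```text
t 34.6 th 1.07 r 0.0642 yaw 171.9 p [0.5328 0.2986 0.1145] F [-0.3 -0.6 -3.4] w 0.0139
t 34.65 th 1.071 r 0.0641 yaw 172.0 p [0.5329 0.2988 0.1146] F [-0.3 -0.1 -3.9] w 0.0137
```

View pics/w14c.png

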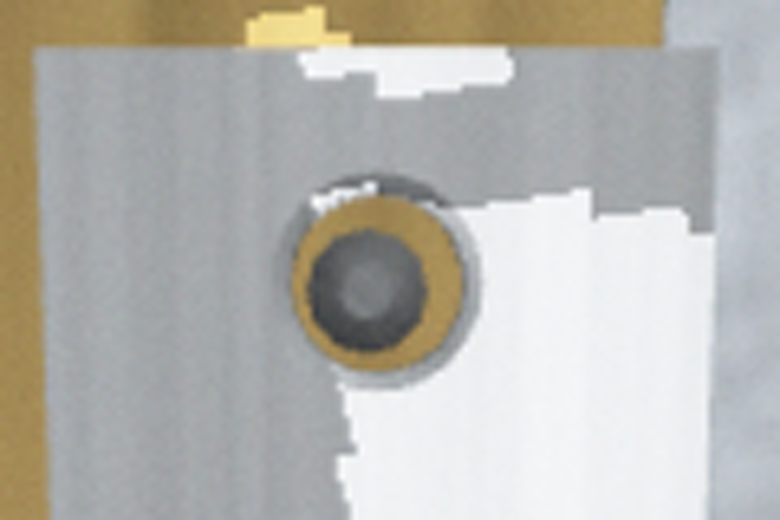

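Run:
```python
from h import *
m=ctrl.camera_model('wrist'); p,yaw,Rm=pose(); v=cage()
H=w(m,(283.9,108.4),.0526); S=w(m,(281.6,109.6),.034)
for n,q in(('hole',H),('stud',S),('stud2fit',C((-.095,.21+v[4],.034))),('stud1fit',C((-.095,.07+v[4],.034)))): print(n,(Rm.T@(q-p)*1000).round(1))
```

```text
hole [67.8  0.8 62.1]
stud [67.  -0.5 80.7]
stud2fit [-71.5  -1.4  80.6]
stud1fit [68.5 -1.1 80.7]
```

Request:
{"api": "jog_arm", "payload": {
  "linear": [
    [-0.2,-1.0,0],
    [0,0,6],
    [0,0,4],
    [0,0,0]
  ],
  "rotation": [
    [0,0,0],
    [0,0,0],
    [0,0,0],
    [0,0,0]
  ],
  "hand": [1,1,1,1]
}}

```text
t: 35.15
tool_pos: [0.5338, 0.2988, 0.1043]
ee_rot: [2.059, -2.371, -0.0]
force: [0.3, -0.6, -4.8]
grip_width: 0.014
```

Run:
```python
from h import *
ang('l'); p,d,m=shot('wrist','w15.png'); ang('l')
a=cv2.imread('pics/w15.png'); cv2.imwrite('pics/w15c.png',cv2.resize(a[65:145,225:345],None,fx=6.5,fy=6.5,interpolation=2))
```

```text
t 35.15 th 1.066 r 0.0632 yaw 172.0 p [0.5338 0.2988 0.1043] F [ 0.3 -0.6 -4.8] w 0.014
t 35.2 th 1.067 r 0.063 yaw 172.0 p [0.5339 0.2989 0.1046] F [-0.7  0.1 -3.7] w 0.014
```

View pics/w15c.png

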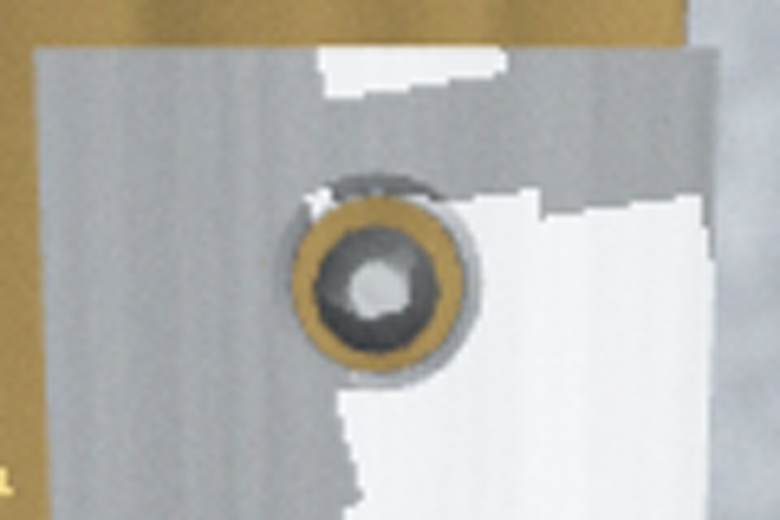

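Request:
{"api": "jog_arm", "payload": {
  "linear": [
    [0,0,3],
    [0,0,3],
    [0,0,0]
  ],
  "rotation": [
    [0,0,0],
    [0,0,0],
    [0,0,0]
  ],
  "hand": [1,1,1]
}}

```text
t: 35.58
tool_pos: [0.5339, 0.2988, 0.0986]
ee_rot: [2.06, -2.371, -0.0]
force: [-0.2, 0.5, -3.8]
grip_width: 0.0139
```

Request:
{"api": "jog_arm", "payload": {
  "linear": [
    [0,0,3],
    [0,0,2.5],
    [0,0,0]
  ],
  "rotation": [
    [0,0,0],
    [0,0,0],
    [0,0,0]
  ],
  "hand": [1,1,1]
}}

```text
t: 35.95
tool_pos: [0.5339, 0.2989, 0.0931]
ee_rot: [2.06, -2.371, -0.0]
force: [-0.0, -0.2, -3.9]
grip_width: 0.0141
```

Request:
{"api": "jog_arm", "payload": {
  "linear": [
    [0,0,1.2],
    [0,0,1.0],
    [0,0,0]
  ],
  "rotation": [
    [0,0,0],
    [0,0,0],
    [0,0,0]
  ],
  "hand": [1,1,1]
}}

```text
t: 36.33
tool_pos: [0.5341, 0.299, 0.0912]
ee_rot: [2.06, -2.372, -0.0]
force: [-0.1, -0.1, -4.0]
grip_width: 0.0137
```

Request:
{"api": "jog_arm", "payload": {
  "linear": [
    [0,0,0.8],
    [0,0,0],
    [0,0,0]
  ],
  "rotation": [
    [0,0,0],
    [0,0,0],
    [0,0,0]
  ],
  "hand": [1,1,1]
}}

```text
t: 36.7
tool_pos: [0.5342, 0.2992, 0.0907]
ee_rot: [-2.06, 2.372, -0.0]
force: [-0.8, 0.2, 0.2]
grip_width: 0.0139
```

Request:
{"api": "jog_arm", "payload": {
  "linear": [
    [0,0,0.5],
    [0,0,0]
  ],
  "rotation": [
    [0,0,0],
    [0,0,0]
  ],
  "hand": [1,1]
}}

```text
t: 36.95
tool_pos: [0.5343, 0.2995, 0.0904]
ee_rot: [-2.06, 2.371, 0.0]
force: [0.2, 1.9, 2.8]
grip_width: 0.0139
```

Request:
{"api": "jog_arm", "payload": {
  "linear": [
    [0,0,0],
    [0,0,0],
    [0,0,0],
    [0,0,-25],
    [0,0,-40],
    [0,0,-50],
    [0,0,0]
  ],
  "rotation": [
    [0,0,0],
    [0,0,0],
    [0,0,0],
    [0,0,0],
    [0,0,0],
    [0,0,0],
    [0,0,0]
  ],
  "hand": [0.2,0.2,0.2,0.2,0.2,0.2,0.2]
}}

```text
t: 37.83
tool_pos: [0.5359, 0.3007, 0.2092]
ee_rot: [-2.055, 2.366, -0.002]
force: [-0.1, 0.5, -0.5]
grip_width: 0.0369
```

Run:
```python
from h import *
ang('l'); p,d,m=shot('wrist','w16.png'); ang('l')
```

```text
t 37.83 th 1.083 r 0.0606 yaw 171.9 p [0.5359 0.3007 0.2092] F [-0.1  0.5 -0.5] w 0.0369
t 37.88 th 1.073 r 0.0618 yaw 171.9 p [0.535  0.2997 0.2068] F [-0.  -0.6 -0.9] w 0.0373
```

View pics/w16.png

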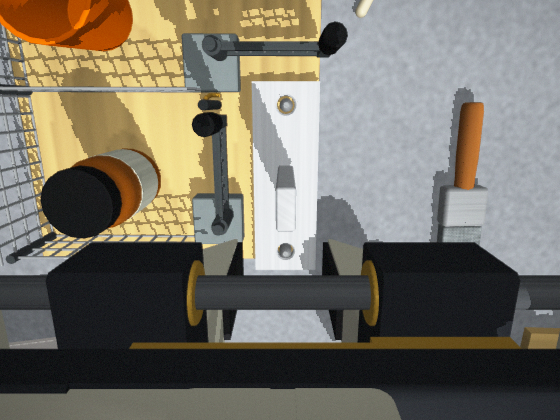

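Request:
{"api": "jog_arm", "payload": {
  "linear": [
    [0,0,-40],
    [30,40,-20],
    [40,40,0],
    [40,40,0],
    [40,0,0],
    [0,0,0]
  ],
  "rotation": [
    [0,0,0],
    [0,0,0],
    [0,0,0],
    [0,0,0],
    [0,0,0],
    [0,0,0]
  ],
  "hand": [0.2,0.2,0.2,0.2,0.2,0.2]
}}

```text
t: 38.62
tool_pos: [0.3934, 0.1639, 0.264]
ee_rot: [2.053, -2.374, 0.002]
force: [0.1, -0.2, -0.0]
grip_width: 0.0365
```

Run:
```python
from h import *
ang('l'); p,d,m=shot('top','t17.png'); p2,d2,m2=shot('scene','s17.png')
# plate flatness from depth: project sample points
v=cage()
for cam,dd,mm in(('top',d,m),('scene',d2,m2)):
  out=[]
  for x in(-.118,-.095,-.072):
    for y in(-.085,-.05,.05,.085):
      uv=px(mm,C((x,.14+v[4]+y,.028))); z=dd[int(round(uv[1])),int(round(uv[0]))]
      out.append(round(w(mm,uv,depth=float(z))[2]*1000,1))
  print(cam,out)
a=cv2.imread('pics/t17.png'); cv2.imwrite('pics/t17c.png',cv2.resize(a[70:270,80:310],None,fx=3.4,fy=3,interpolation=2))
a=cv2.imread('pics/s17.png'); cv2.imwrite('pics/s17c.png',cv2.resize(a[210:360,255:470],None,fx=3.7,fy=3.7,interpolation=2))
```

```text
t 38.62 th 0.761 r 0.254 yaw 171.7 p [0.3934 0.1639 0.264 ] F [ 0.1 -0.2 -0. ] w 0.0365
top [np.float64(118.7), np.float64(373.1), np.float64(373.6), np.float64(26.2), np.float64(27.0), np.float64(373.9), np.float64(372.6), np.float64(28.6), np.float64(28.0), np.float64(31.3), np.float64(26.6), np.float64(32.2)]
scene [np.float64(24.6), np.float64(23.7), np.float64(26.4), np.float64(28.0), np.float64(31.3), np.float64(119.5), np.float64(22.2), np.float64(29.8), np.float64(26.4), np.float64(104.7), np.float64(26.9), np.float64(31.3)]
```

View pics/t17c.png

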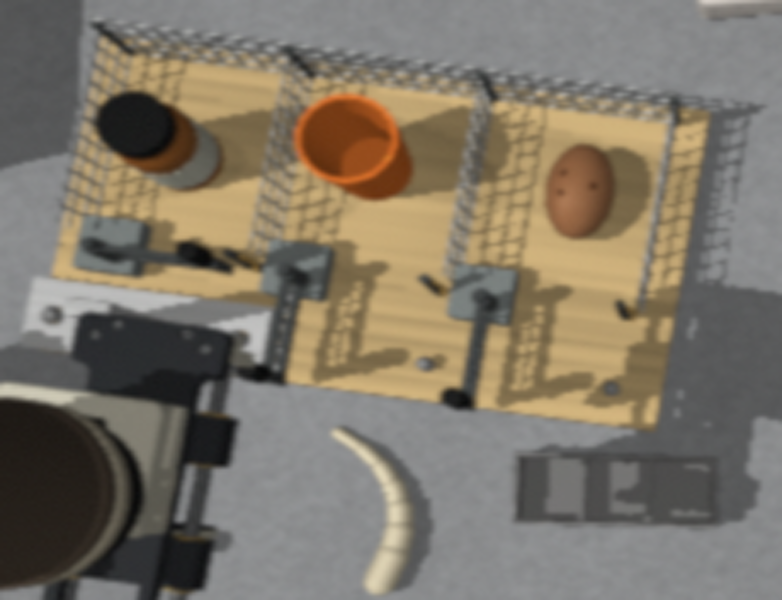

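View pics/s17c.png

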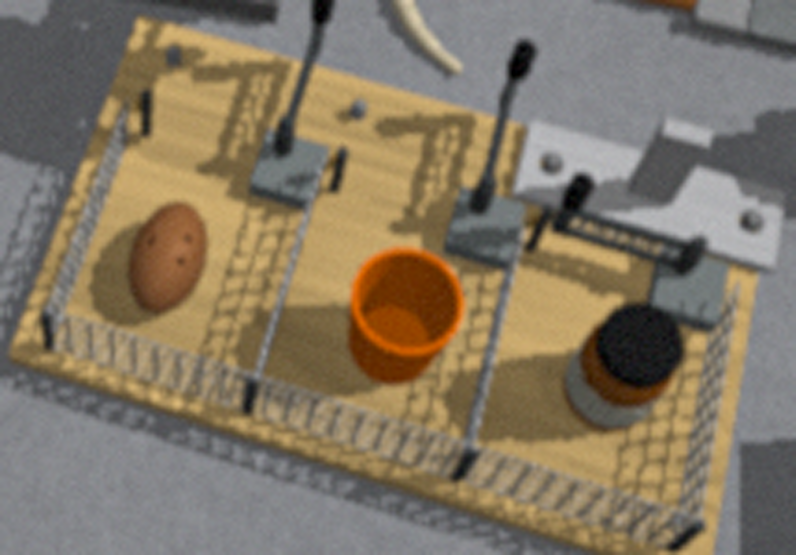

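View pics/s17.png

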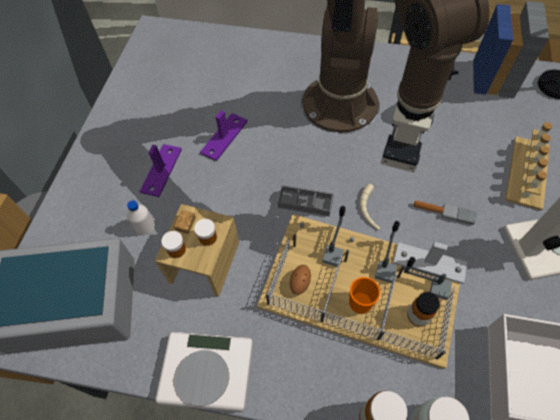

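Run:
```python
from h import *
ms=ctrl.camera_model('scene'); v=cage()
for g,q in(('l',(578,194)),('m',(522,60)),('r',(322,8))):
    uv=np.array(q)/3.7+[255,210]; P=w(ms,uv,.103); h=C((-.04,GY[g]+v[3],0)); d=P-h; c,s=np.cos(v[2]),np.sin(v[2])
    dx,dy=c*d[0]+s*d[1],-s*d[0]+c*d[1]; print(g,round(np.arctan2(-dx,-dy),3),round(np.hypot(dx,dy),4))
ctrl.close_job()
```

```text
l -0.003 0.0838
m 1.583 0.0861
r 1.584 0.083
the job is handed in; nothing more can be done
```

The job is finished and handed in at about 38.6 s, against the 72 s limit. I checked the gates from left to right, shutting each one against its stop and then swinging it open.

- **Left gate:** it hit a hard stop at about 0.79 rad, so it is the one that binds. I shut it fully again after checking the other two.
- **Middle and right gates:** both ran freely to their end stops and are left wide open.
- **Lockout plate:** I drew the grey plate out from under the rack by its free end. I then picked it up by its handle and lowered it over the two studs in front of the left gate.

**Last checks:**
- **Gate angles:** from the scene camera, left is at about 0.00 rad and middle and right at about 1.58 rad.
- **Plate:** both studs show through its holes. Clear depth readings on its surface ran from 22 to 32 mm, mostly near the 28 mm expected for lying flat. Some sample points gave no usable reading because the arm or the handle was in the way.
- **Bystanders:** they look unmoved in the pictures; I did not measure them again.
- **Forces:** push forces I read against the gate stops stayed around 13 N or less.

The fingers were pushed open a little against the left gate's stop because I sent three small steps without checking in between. The highest reading there was about 13 N.

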